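# Fit the return spring of the bench punch and lock its lever down

## Robot

A 7-joint arm with a two-finger parallel gripper is mounted at the origin on the work surface; the furniture and walls round the work are solid. World frame = base frame: x ahead of the robot, y to its left, z up, the work surface at z = 0. Lengths are in m, angles in rad, forces in N, time in s.
With the tool pointing down it reaches from about 0.4 to 0.85 m from the base axis. Payload 6.9 kg.
Tool frame: the origin (TCP) lies on the centre line of the jaws, within the pads' length; the fingertips stand 11 mm ahead of it and the grasp point (between the pads) lies 8 mm behind it; z points along the fingers, x is the direction in which the jaws open and shut, and the axes are right-handed (so a half turn about z gives the same grasp; the last joint's range is limited). The gripper opens to 85 mm and grips with 20 to 120 N. Pads are 22 mm wide; open, the fingers measure 114 mm over their backs; the gripper's body (76 mm by 85 mm) begins 54 mm behind the grasp point. The pads swing forward as they close: fully open they stand 13 mm farther back than shut.
Start: joints at [1.315, 0.507, -0.238, 1.5, 0.126, 1.149, -0.155], TCP at [0.221, -0.585, 0.211] pointing down, gripper open.
Joint ranges: [-3.08, 3.08], [-0.24, 2.05], [-1.43, 1.35], [0, 2.5], [-1.52, 4.66], [0.17, 1.96], [-2.89, 2.89]. Speed limits (rad/s): [2.39, 2.39, 3.14, 3.14, 3.14, 3.14, 3.14].

## Interface

Orientations are given as a 3x3 rotation matrix whose columns are the frame's x, y, z axes.
In Python, from workcell import * gives the robot as it stands. The module is installed in compiled form; this text tells all that it offers.
- The arm moves only by the shell command python3 -m handwheel 'ROWS'. ROWS is text: rows parted by semicolons, each of 5 numbers parted by spaces: the opening, from 0 (shut) to 1 (fully open), then the shift along the tool's x, y, z in units of 50 mm (1.0 is 50 mm), then the turn about the tool's z in units of 5 degrees (1.0 is 5 degrees). In form: gripper x y z roll; .... A call has exactly 5 rows; each row is the pose to reach, as a shift and turn from the pose measured when the call began, along the tool's axes at that moment; what a row does not reach only later rows make up. A row lasts 1/10 s, in which the tool goes at most 50 mm and 8.59 degrees, less where a joint would pass 70% of its speed; a pose out of reach is approached as far as the arm can. A call with a gripper value outside its range is refused whole. The fingers move at their own pace and stop on an object; the grip force is fixed at half the most. Time passes only in rows, so rows that repeat a pose let the fingers close, or fill a call up. It gives the time, the measured TCP pose, the force and the opening at its end, in the units of the state.
- read_state(): the state, without advancing time (a new reading comes with each control period).
- grab_frame(name): name is "scene" or "top" or "wrist"; returns (picture, depth): 420x560x3 uint8, blue, green, red; 420x560 float32, m along the optical axis (not along the pixel's ray), 0 where there is no reading.
- calibration(name): a dict with "fx", "fy", "cx", "cy" (pixels), "pose" (4x4, takes a point from camera to world coordinates). Camera axes: x right, y up, looking along -z (the intrinsics and any distortion apply to the point x, -y, -z); pixel columns grow to the right and rows downward; lengths in m; the calibration is good to about 2 mm. A picture is of the moment at which its call begins: read the wrist's pose just before it. calibration takes no time and is no camera call; for the wrist camera it gives the pose at the moment of the call.
- hand_in(): hands the job in, once; it reports no verdict.
Trained networks look in the newest picture that a camera, given by its name, has taken for a name from the list of things; names that differ only in an ending like _2 or _b are one class to them, and where a whole thing is asked for, a point or a joint stands for the part that bears it (a point fixed in the world has none). Each returns a list of dicts, best first, with "conf" (0 to 1); they miss things now and then, are a little off and sometimes report something else, mostly with a low value. They report only what shows in the picture. A call takes as long as a camera call.
- regions_of(camera, name): "pixels" (420x560 bool, what is visible of it) and "extent" ([left, top, right, bottom] in pixels, round what is visible of it).
- pinpoint(camera, name): "location" ([row, column] in pixels: a listed point, or the origin of a listed thing).
The state is a dict: "time": time; "joint_pos": joint angles; "joint_velocities": joint speeds; "effort": joint torques, N m; "position": TCP position; "tool_rot": TCP orientation; "force": force on the tool from outside, world axes, zero at the start; "ft_torque": the same for the moment, N m; "width": opening from 0.0 (shut) to 1.0 (fully open).
Only numpy, scipy, OpenCV 4.12 (cv2) and the standard library are available. Lean on these libraries where they do the work, as an engineer would, in place of code of your own. Each camera call takes 0.05 s, during which the arm holds its last target. There are 200 camera calls.

## Task

The return spring of the blue bench punch has been taken out and lies on the bench. Stand the spring upright on the bench and let go of it, so that you can take it again another way, and thread it down over the upright guide rod until it sits on the round seat at the rod's foot, turning it a little whenever its coils catch; let go of it there. Then swing the lever over and press it down on the spring until the latch snaps over the lever's pin and holds it down by itself. Leave the screwdriver, the roll of tape and the white carton where they are.

Things in the scene. Friction and masses are not known exactly. Their poses are not given: they have to be found in the camera images.
- spring: Steel compression spring, 110 mm long, 50 mm across, wire 5 mm, bore 38.5 mm clear, 140 g. Two closed coils make each flat end; both ends are alike; it stands on either, starts lying (axis 24 mm up). Stiff sideways: pinch it across anywhere (standing: the closed coils at its top). Along its axis it gives 2 mm per N. Origin: centre of end A; z runs along its axis to end B.
- spring_end_a (a point): Centre of the flat end A of the spring, on its axis.
- spring_end_b (a point): Centre of the flat end B of the spring, on its axis, 110 mm from end A when the spring is unloaded.
- spring_mid (a point): Middle of the spring on its axis, 55 mm from either end when unloaded.
- punch: Blue bench punch, screwed down; base 246 x 96 x 14 mm, origin on the rod's axis at bench height. Its -x points to the grip end, +x to the hinge, y along the hinge pin. On the base: die block at x -118 to -88 mm (46 wide, top 72 high), sprung latch with red tab at x -84 to -46 mm (18 wide, top 102 high), rod at x 0, two hinge cheeks at x 67 to 113 mm (52 over their outsides, top 134 high).
- rod_foot (a point): Where the guide rod's axis meets the round steel seat (62 mm across, its top 18 mm above the bench). The spring's lower end has to rest here.
- rod_end (a point): Centre of the upper end of the upright guide rod, 70 mm above the seat (88 mm above the bench). The rod is 35 mm thick with a 3 mm chamfer at its end.
- lever_hinge (a point): Point on the lever's hinge axis, 90 mm from the rod along the punch's +x and 111 mm above the bench; the axis is the punch's y axis.
- lever_grip (a point): Middle of the lever's red grip, 226 mm from the hinge axis along the lever. The grip is 28 mm wide (along the hinge axis), 21 mm thick and 50 mm long and ends 21 mm beyond this point. Its x axis points along the lever from the grip towards the hinge.
- lever (a joint): Lever angle, rad: 0 shut and level, 1.57 upright, starts thrown back at 1.85 to 2.0; limits -0.03, 2.05. Hinge friction (0.18 N m) holds it there; below about 1.0 it sinks by its weight onto the fitted spring (disc under the lever meets it at about 0.4). From there press: about 5 N at the grip. The latch snaps over near 0 and holds it at 0 to 0.02; it can be pressed to about -0.015.
- latch (a joint): Angle of the sprung latch in rad: 0 at rest (hooked over the pin when the lever is down); the lever's pin pushes it aside to about 0.13 on the way down, then it snaps back to 0.
- screwdriver: Bystander: red and black screwdriver, 203 mm long, lying behind the spring, along the rear shelf. Origin at its middle, underside.
- tape_roll: Bystander: roll of clear tape, 96 mm across, 48 mm high, lying flat beyond the spring, to the right. Origin at the centre of its underside.
- clip_box: Bystander: small white carton 58 x 58 x 75 mm, left of the punch. Origin at the centre of its underside.

How it is judged:
On the way, in this order (a step that is already met when the one before it is completed fails the run):
1. the spring stands upright on the bench, away from the punch, and is let go ((angle between spring's own z axis and vertical below 0.1 rad or angle between spring's own z axis and vertical above 3.0416 rad) and height (world z) of spring_mid below 0.06 m and horizontal distance between spring_mid and rod_foot above 0.06 m and contact force between the fingers and spring below 0.1 N), for 0.2 s.
2. the spring is over the guide rod, down on its seat (within 4 mm), and is let go ((angle between spring's own z axis and vertical below 0.1 rad or angle between spring's own z axis and vertical above 3.0416 rad) and horizontal distance between each of spring_end_a, spring_end_b and rod_foot below 0.007 m and z of spring_mid in the frame of rod_foot below 0.059 m and value of joint lever above 0.3 rad and contact force between the fingers and spring below 0.1 N), for 0.2 s.
At the end, for the whole second after the job is handed in: The lever is held down by the latch (lever below 0.03 rad, latch back at rest, below 0.05 rad) with nothing touching it; the spring is on the guide rod (both its ends within 7 mm of the rod's axis), compressed under the lever (its middle less than 50 mm above the seat) and at rest (value of joint lever below 0.03 rad and value of joint latch below 0.05 rad and horizontal distance between each of spring_end_a, spring_end_b and rod_foot below 0.007 m and z of spring_mid in the frame of rod_foot below 0.05 m and linear speed of spring below 0.02 m/s).
It fails at once if the screwdriver is pushed away (more than 40 mm) (distance of screwdriver from where it was at the start of the episode above 0.04 m).
It fails at once if the roll of tape is pushed away (more than 40 mm) (distance of tape_roll from where it was at the start of the episode above 0.04 m).
It fails at once if the white carton is pushed away (more than 40 mm) (distance of clip_box from where it was at the start of the episode above 0.04 m).
It also fails if it takes over 72 s, if anything falls off the work surface, if the arm or the gripper's body presses on something with over 40 N, if the wrist force passes 120 N, or if a joint passes its speed limit or range.

## Working session

There is one attempt and no reset: what is moved stays moved. The work goes in short steps, Python scripts to look and compute and a shell command to move; the robot and the scene stay as the last step left them, time stands still between calls to the robot, and variables do not carry over. Pictures are saved under pics/ and viewed, about 8 in all and at most 12, crops included, and the job is handed in when it is done.

```bash
mkdir -p pics; cat > h.py <<'E'
from workcell import *
import numpy as np, cv2
def world(cam,r,c,d,K=None):
    K=K or calibration(cam)
    p=np.array([(c-K["cx"])/K["fx"]*d,-(r-K["cy"])/K["fy"]*d,-d,1])
    return (K["pose"]@p)[:3]
def cloud(cam,depth,mask,K=None):
    K=K or calibration(cam)
    r,c=np.nonzero(mask&(depth>0)); d=depth[r,c]
    P=np.stack([(c-K["cx"])/K["fx"]*d,-(r-K["cy"])/K["fy"]*d,-d,np.ones_like(d)])
    return (K["pose"]@P)[:3].T
np.set_printoptions(precision=4,suppress=True)
E
python3 - <<'E'
from h import *
s=read_state(); print(s)
for cam in("scene","top"):
    im,d=grab_frame(cam); cv2.imwrite(f"pics/{cam}0.png",im); K=calibration(cam)
    print(cam,K)
    for n in("spring","punch","lever","screwdriver","tape_roll","clip_box"):
        for r in regions_of(cam,n)[:1]:
            P=cloud(cam,d,r["pixels"],K); print(n,r["conf"],r["extent"],np.median(P,0),P.min(0),P.max(0))
    for n in("spring_end_a","spring_end_b","spring_mid","rod_foot","rod_end","lever_hinge","lever_grip"):
        for r in pinpoint(cam,n)[:2]:
            a,b=r["location"]; dd=d[int(a),int(b)]; print(n,round(r["conf"],2),a,b,world(cam,a,b,dd,K))
print(read_state()["time"])
E
```

```text
{'time': 0.0, 'joint_pos': array([ 1.3155,  0.5083, -0.2375,  1.5012,  0.1257,  1.1489, -0.1548]), 'joint_velocities': array([-0.0024, -0.0014,  0.0019,  0.0002, -0.0007,  0.0002, -0.0007]), 'effort': array([ -0.0004, -62.06  ,  -2.1864, -24.9653,   0.0128,   0.0122,
        -0.    ]), 'position': array([ 0.2204, -0.5843,  0.2104]), 'tool_rot': array([[ 0.353 , -0.9356, -0.0007],
       [-0.9356, -0.353 ,  0.0017],
       [-0.0018,  0.    , -1.    ]]), 'force': array([0.2516, 0.5331, 0.6391]), 'ft_torque': array([-0.0215, -0.012 ,  0.0151]), 'width': 1.0021225890869732}
scene {'fx': 408.79786658731507, 'fy': 408.79786658731507, 'cx': 278.66593670436293, 'cy': 204.4531130610594, 'pose': array([[-0.8792,  0.2632, -0.3971,  0.0566],
       [-0.4763, -0.5014,  0.7223,  0.901 ],
       [-0.009 ,  0.8242,  0.5662,  0.8316],
       [ 0.    ,  0.    ,  0.    ,  1.    ]])}
spring 0.61 [303.6, 186.0, 327.0, 213.4] [ 0.5229 -0.2072  0.0341] [ 0.4879 -0.3304 -0.0035] [ 0.5753 -0.0869  0.0742]
punch 0.71 [256.4, 171.6, 312.5, 271.0] [0.4943 0.1225 0.0634] [ 0.4507 -0.3311 -0.0017] [0.7908 0.2016 
[... 1885 characters left out ...]
5.0, 142.4, 423.1, 180.8] [ 0.6732 -0.3699  0.0429] [ 0.6078 -0.4365 -0.0042] [ 0.7334 -0.3216  0.0849]
clip_box 0.88 [125.4, 233.9, 164.4, 269.7] [0.4253 0.2967 0.0737] [ 0.3864  0.2629 -0.0033] [0.471  0.3631 0.081 ]
spring_end_a 0.72 212.6 371.8 [ 0.5389 -0.2877  0.0011]
spring_end_a 0.47 222.0 330.1 [ 0.5077 -0.1693  0.0466]
spring_end_b 0.72 212.6 371.8 [ 0.5389 -0.2877  0.0011]
spring_end_b 0.47 222.0 330.1 [ 0.5077 -0.1693  0.0466]
spring_mid 0.64 215.4 352.5 [ 0.531  -0.2356  0.0019]
rod_foot 0.82 220.5 257.5 [0.5059 0.0152 0.0866]
rod_end 0.69 212.8 252.5 [0.5249 0.0278 0.087 ]
lever_hinge 0.97 219.6 217.8 [0.5031 0.1081 0.124 ]
lever_grip 0.76 210.4 162.2 [0.4926 0.1815 0.346 ]
1.4
```

```bash
python3 -c "
import cv2
a=cv2.imread('pics/top0.png')[120:300,110:450]; b=cv2.imread('pics/scene0.png')[130:350,200:380]
a=cv2.resize(a,None,fx=2.3,fy=2.3); cv2.imwrite('pics/a.png',a)
cv2.imwrite('pics/b.png',cv2.resize(b,None,fx=2.7,fy=2.7))"
```

```text
(no output)
```

View pics/a.png

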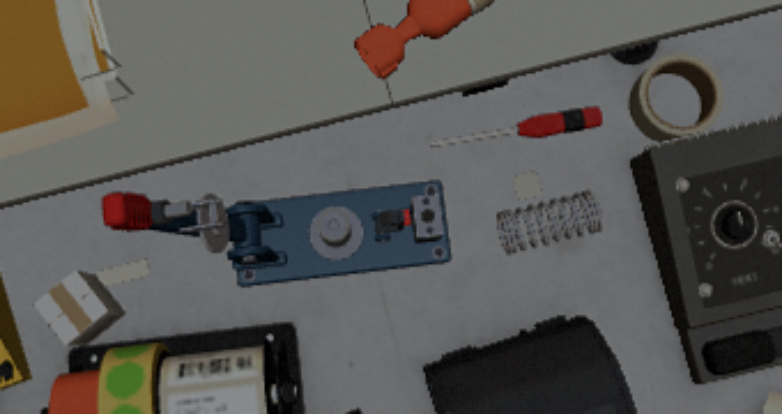

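View pics/b.png

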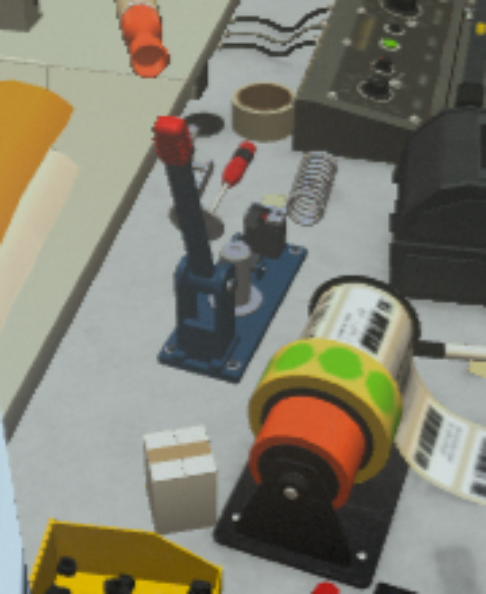

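The pictures show the spring lying right of the punch at about (550,222) in the top crop. The lever is thrown back to the left, at (125,210). The bench space around the spring is free.

```bash
cat >> h.py <<'E'
def go(p=None,jaw=None):
    "print tool-frame shift (units of 50mm) and roll (units of 5deg) to TCP p, jaw azimuth jaw deg"
    s=read_state();R=s["tool_rot"]
    print("t",s["time"],"tcp",s["position"],"jaw az",np.degrees(np.arctan2(R[1,0],R[0,0])),"F",s["force"],"w",s["width"])
    if p is not None: print("shift",R.T@(np.array(p)-s["position"])/0.05)
    if jaw is not None:
        a=np.degrees(np.arctan2(R[1,0],R[0,0])); print("roll",-((jaw-a+90)%180-90)/5,"or +-36")
E
python3 - <<'E'
from h import *
im,d=grab_frame("top");K=calibration("top")
r=regions_of("top","spring")[0];P=cloud("top",d,r["pixels"],K)
P=P[(P[:,2]>.02)&(P[:,2]<.055)]
c,(w,h),a=cv2.minAreaRect(P[:,:2].astype(np.float32));print(c,w,h,a,len(P))
print(cv2.boxPoints((c,(w,h),a)))
u,s,vt=np.linalg.svd(P[:,:2]-P[:,:2].mean(0));print(P.mean(0),vt[0])
r=regions_of("top","punch")[0];P=cloud("top",d,r["pixels"],K)
P=P[(P[:,2]>.008)&(P[:,2]<.03)]
c,(w,h),a=cv2.minAreaRect(P[:,:2].astype(np.float32));print(c,w,h,a)
r=regions_of("top","screwdriver")[0]
# ground map heights near
rr,cc=np.mgrid[150:300,300:450]; m=np.zeros(d.shape,bool);m[150:300,300:450]=1
Q=cloud("top",d,m,K)
for x in np.arange(.34,.72,.03): print(round(x,2),[int(1000*(lambda q:q.max() if len(q) else 0)(Q[(abs(Q[:,0]-x)<.015)&(abs(Q[:,1]-y)<.015),2])) for y in np.arange(-.08,-.42,-.03)])
go([.515,-.2,.26],11.5)
E
```

```text
(0.5264639854431152, -0.22005143761634827) 0.047108445316553116 0.11000395566225052 14.116094589233398 336
[[ 0.4902 -0.1725]
 [ 0.517  -0.2791]
 [ 0.5627 -0.2676]
 [ 0.5359 -0.161 ]]
[ 0.5255 -0.2224  0.0435] [ 0.2484 -0.9687]
(0.5140766501426697, 0.018566131591796875) 0.09580422937870026 0.2470855861902237 6.914219379425049
0.34 [160, 162, 165, 166, 170, 171, 175, 0, 4, 4, 40, 39]
0.37 [128, 138, 144, 155, 163, 165, 170, 4, 3, 117, 121, 118]
0.4 [2, 85, 105, 125, 137, 147, 151, 4, 4, 116, 120, 118]
0.43 [1, 5, 5, 3, 86, 90, 4, 5, 4, 63, 69, 64]
0.46 [1, 5, 5, 6, 4, 5, 5, 5, 4, 71, 72, 72]
0.49 [66, 19, 5, 48, 44, 31, 6, 5, 5, 77, 78, 93]
0.52 [74, 72, 4, 52, 51, 51, 50, 44, 79, 84, 83, 97]
0.55 [73, 16, 4, 38, 43, 52, 51, 4, 88, 94, 88, 86]
0.58 [12, 16, 3, 4, 5, 3, 4, 4, 91, 92, 91, 91]
0.61 [253, 251, 16, 4, 4, 3, 5, 6, 89, 90, 91, 93]
0.64 [252, 252, 254, 249, 28, 29, 30, 28, 51, 50, 50, 87]
0.67 [0, 4, 4, 3, 5, 22, 26, 25, 52, 3, 4, 51]
0.7 [0, 0, 0, 4, 4, 6, 4, 5, 52, 49, 42, 51]
t 1.6 tcp [ 0.2206 -0.5848  0.2113] jaw az -69.32818804698113 F [-0.1407  0.3551  0.7387] w 1.002271111901051
shift [-5.1214 -8.2252 -0.9739]
roll -16.165637609396224 or +-36
```

```bash
python3 -m handwheel '1 -0.3 -0.5 -0.8 -1.6;1 -0.8 -1.2 -1 -3.2;1 -1.3 -2.05 -1 -4.8;1 -1.8 -2.9 -1 -6.4;1 -2.3 -3.75 -1 -8'; python3 - <<'E'
from h import *
go([.512,-.17,.26],14)
E
```

```text
time: 2.1
position: [0.3563, -0.4095, 0.2617]
tool_rot: [[0.874, -0.485, 0.0], [-0.485, -0.874, -0.001], [0.001, 0.001, -1.0]]
force: [0.1, 0.1, 0.1]
width: 1.0
t 2.1 tcp [ 0.3563 -0.4095  0.2617] jaw az -29.02693316298496 F [0.0603 0.0595 0.1009] w 1.0004456886248358
shift [ 0.3982 -5.6987  0.0311]
roll -8.605386632596993 or +-36
```

```bash
python3 -m handwheel '1 0.05 -0.95 0 -1.7;1 0.15 -1.9 0 -3.4;1 0.25 -2.85 0 -5.1;1 0.3 -3.8 0 -6.8;1 0.35 -4.75 0 -8.6'; python3 - <<'E'
from h import *
go([.512,-.17,.26],14)
K=calibration("wrist");im,d=grab_frame("wrist");cv2.imwrite("pics/w1.png",im);print(K)
r=regions_of("wrist","spring")
for q in r: print(q["conf"],q["extent"])
P=cloud("wrist",d,r[0]["pixels"],K);P=P[(P[:,2]>.02)&(P[:,2]<.06)]
c,(w,h),a=cv2.minAreaRect(P[:,:2].astype(np.float32));print(c,w,h,a,P[:,2].max());print(cv2.boxPoints((c,(w,h),a)))
E
```

```text
time: 2.6
position: [0.4877, -0.2087, 0.2619]
tool_rot: [[0.971, 0.24, 0.001], [0.24, -0.971, -0.001], [0.001, 0.002, -1.0]]
force: [1.2, 0.2, -0.1]
width: 1.003
t 2.6 tcp [ 0.4877 -0.2087  0.2619] jaw az 13.891431792002614 F [ 1.2317  0.1619 -0.0861] w 1.0027980246678758
shift [ 0.6585 -0.6353  0.0375]
roll -0.021713641599478705 or +-36
{'fx': 349.8910048691981, 'fy': 349.8910048691981, 'cx': 282.5954099630199, 'cy': 215.8317136269738, 'pose': array([[ 0.9704, -0.2278, -0.0804,  0.4663],
       [ 0.2415,  0.9165,  0.3189, -0.127 ],
       [ 0.0011, -0.3289,  0.9444,  0.4248],
       [ 0.    ,  0.    ,  0.    ,  1.    ]])}
0.61 [290.9, 141.5, 335.0, 237.6]
(0.5249649286270142, -0.21887125074863434) 0.049095429480075836 0.1097552627325058 14.43535041809082 0.05077930150317417
[[ 0.4875 -0.1718]
 [ 0.5149 -0.2781]
 [ 0.5624 -0.2659]
 [ 0.5351 -0.1596]]
```

View pics/w1.png

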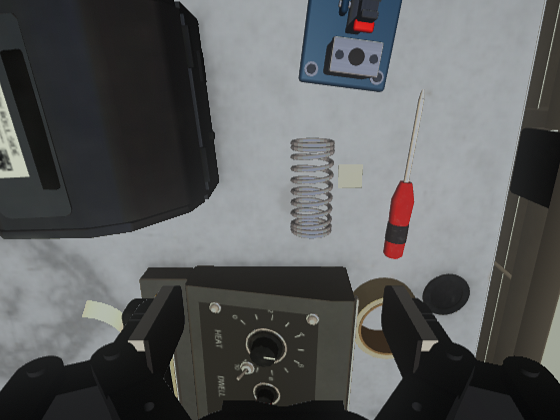

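```bash
python3 - <<'E'
from h import *
go([.510,-.161,.022],14.4)
E
```

```text
t 2.7 tcp [ 0.4903 -0.2029  0.2624] jaw az 14.424910282284443 F [0.1639 0.787  0.0187] w 1.0024079958595675
shift [ 0.5691 -0.7064  4.8123]
roll 0.004982056456887563 or +-36
```

```bash
python3 -m handwheel '1 0.45 -0.6 0.4 0;1 0.57 -0.71 1.3 0;1 0.57 -0.71 2.2 0;1 0.57 -0.71 3.1 0;1 0.57 -0.71 4 0'; python3 - <<'E'
from h import *
go([.510,-.161,.022],14.4)
K=calibration("wrist");im,d=grab_frame("wrist");cv2.imwrite("pics/w2.png",im)
r=regions_of("wrist","spring")
P=cloud("wrist",d,r[0]["pixels"],K);P=P[(P[:,2]>.02)&(P[:,2]<.06)]
c,(w,h),a=cv2.minAreaRect(P[:,:2].astype(np.float32));print(c,w,h,a,P[:,2].max());print(cv2.boxPoints((c,(w,h),a)))
go([.510,-.161,.022],14.4)
E
```

```text
time: 3.2
position: [0.5097, -0.1615, 0.0612]
tool_rot: [[0.969, 0.248, 0.005], [0.248, -0.969, 0.002], [0.005, -0.001, -1.0]]
force: [0.2, -0.7, 0.8]
width: 1.0
t 3.2 tcp [ 0.5097 -0.1615  0.0612] jaw az 14.354997481630157 F [ 0.233  -0.6674  0.7711] w 1.0000968885095538
shift [ 0.0035 -0.0072  0.784 ]
roll -0.009000503673968296 or +-36
(0.5242568254470825, -0.2185777723789215) 0.04983709007501602 0.10931353271007538 14.45876407623291 0.05062139407882113
[[ 0.4865 -0.1719]
 [ 0.5138 -0.2777]
 [ 0.562  -0.2653]
 [ 0.5347 -0.1594]]
t 3.3 tcp [ 0.5059 -0.1608  0.058 ] jaw az 14.39304470282404 F [-1.5493  0.3303 -0.1364] w 1.0020249683473614
shift [0.0811 0.0281 0.7189]
roll -0.0013910594351926875 or +-36
```

```bash
python3 -m handwheel '1 0.08 0 0.5 0;1 0.08 0.02 0.72 0;0.4 0.08 0.02 0.72 0;0 0.08 0.02 0.72 0;0 0.08 0.02 0.72 0';python3 -m handwheel '0 0 0 0 0;0 0 0 0 0;0 0 0 -0.2 0;0 0 0 -0.5 0;0 0 0 -0.8 0'
```

```text
time: 3.8
position: [0.5107, -0.161, 0.0236]
tool_rot: [[0.969, 0.248, -0.003], [0.248, -0.969, 0.004], [-0.002, -0.005, -1.0]]
force: [-0.0, -0.6, 0.6]
width: 0.515
time: 4.3
position: [0.5108, -0.1612, 0.0645]
tool_rot: [[0.969, 0.248, -0.003], [0.248, -0.969, 0.004], [-0.002, -0.005, -1.0]]
force: [0.4, -1.1, -0.4]
width: -0.0
```

```bash
python3 - <<'E'
from h import *
K=calibration("wrist");im,d=grab_frame("wrist");cv2.imwrite("pics/w3.png",im)
r=regions_of("wrist","spring")
P=cloud("wrist",d,r[0]["pixels"],K);P=P[(P[:,2]>.02)&(P[:,2]<.06)]
c,(w,h),a=cv2.minAreaRect(P[:,:2].astype(np.float32));print(c,w,h,a,P[:,2].max());print(cv2.boxPoints((c,(w,h),a)))
go()
E
```

```text
(0.5265097618103027, -0.21669736504554749) 0.04955671355128288 0.10760411620140076 10.482937812805176 0.05077173570178714
[[ 0.4924 -0.1683]
 [ 0.5119 -0.2741]
 [ 0.5607 -0.2651]
 [ 0.5411 -0.1593]]
t 4.4 tcp [ 0.5122 -0.1614  0.0657] jaw az 14.359100428730681 F [ 0.4251 -0.0307  0.6425] w 0.003119269453954803
```

View pics/w3.png

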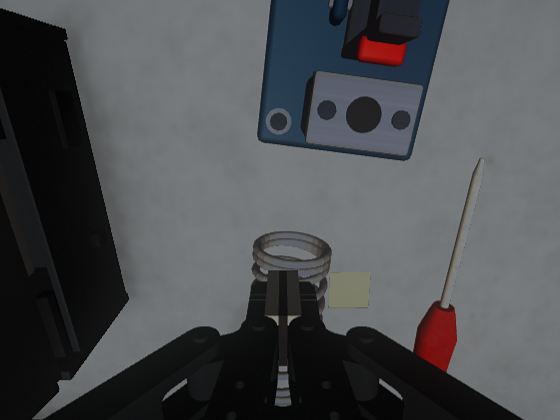

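```bash
python3 -m handwheel '1 0 0 -0.3 0;1 0 0 -0.3 0;1 0 0 -0.3 0;1 0 0 -0.3 0;1 0 0 -0.3 0'; python3 - <<'E'
from h import *
go([.517,-.1655,.020],10.5)
E
```

```text
time: 4.9
position: [0.5117, -0.1614, 0.08]
tool_rot: [[0.969, 0.248, -0.001], [0.248, -0.969, 0.003], [0.0, -0.003, -1.0]]
force: [-0.3, 0.1, -0.2]
width: 0.851
t 4.9 tcp [ 0.5117 -0.1614  0.08  ] jaw az 14.355936418239846 F [-0.3141  0.1191 -0.1845] w 0.8506823810985262
shift [0.0817 0.1094 1.1987]
roll 0.77118728364797 or +-36
```

```bash
python3 -m handwheel '1 0.08 0.11 0.1 0.77;1 0.08 0.11 0.7 0.77;1 0.08 0.11 1.2 0.77;0.5 0.08 0.11 1.2 0.77;0 0.08 0.11 1.2 0.77';python3 -m handwheel '0 0 0 0 0;0 0 0 0 0;0 0 0 0 0;0 0 0 0 0;0 0 0 0 0'
```

```text
time: 5.4
position: [0.5167, -0.1651, 0.0198]
tool_rot: [[0.983, 0.183, -0.002], [0.183, -0.983, 0.004], [-0.001, -0.004, -1.0]]
force: [-0.2, -1.4, 0.7]
width: 0.694
time: 5.9
position: [0.5241, -0.1659, 0.027]
tool_rot: [[0.983, 0.183, 0.014], [0.183, -0.983, -0.001], [0.014, 0.003, -1.0]]
force: [-2.7, 0.4, 44.9]
width: 0.002
```

```bash
python3 - <<'E'
from h import *
K=calibration("wrist");im,d=grab_frame("wrist")
r=regions_of("wrist","spring")
P=cloud("wrist",d,r[0]["pixels"],K);P=P[(P[:,2]>.02)&(P[:,2]<.07)]
c,(w,h),a=cv2.minAreaRect(P[:,:2].astype(np.float32));print(c,w,h,a,P[:,2].max());print(cv2.boxPoints((c,(w,h),a)))
a=cv2.resize(im[130:420,130:430],None,fx=2,fy=2)
im,d=grab_frame("top"); b=cv2.resize(im[170:260,290:400],None,fx=4,fy=4)
o=np.zeros((580,800,3),np.uint8);o[:,:560]=a[:580,:560];o[:360,560:]=b[:,80:320];cv2.imwrite("pics/w4.png",o)
go()
E
```

```text
(0.5351302027702332, -0.19332826137542725) 0.049365751445293427 0.07846859842538834 4.708954334259033 0.06659516979876384
[[ 0.5073 -0.1563]
 [ 0.5138 -0.2345]
 [ 0.563  -0.2304]
 [ 0.5565 -0.1522]]
t 6.05 tcp [ 0.5237 -0.166   0.0268] jaw az 10.547794394056854 F [-2.8431 -0.0647 45.8995] w 0.0008848285358609236
```

View pics/w4.png

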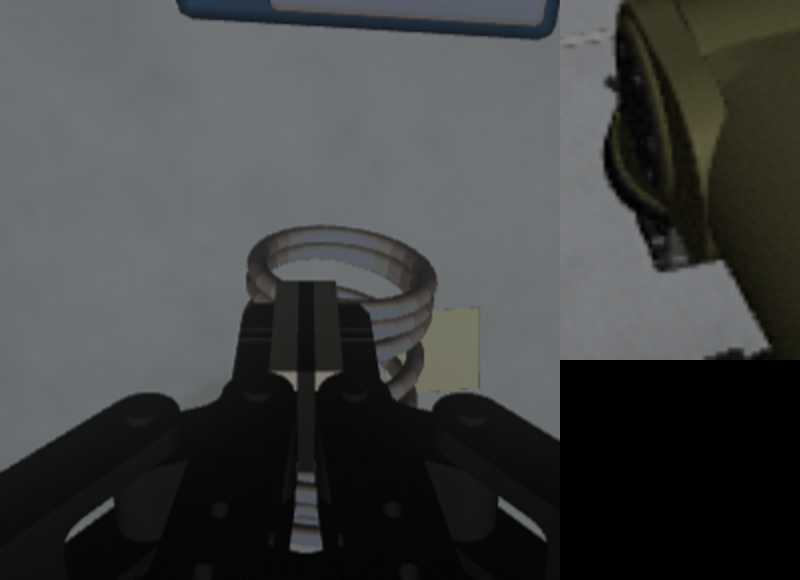

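The left end of the spring has tipped up to about z 0.067, with the closed fingers pressing on it. I'll back straight up and look again.

```bash
python3 -m handwheel '0 0 0 -0.3 0;0 0 0 -0.7 0;0 0 0 -1.2 0;0 0 0 -1.6 0;0 0 0 -2 0'; python3 - <<'E'
from h import *
K=calibration("wrist");im,d=grab_frame("wrist");cv2.imwrite("pics/w5.png",im)
r=regions_of("wrist","spring")
P=cloud("wrist",d,r[0]["pixels"],K);P=P[(P[:,2]>.02)&(P[:,2]<.2)]
c,(w,h),a=cv2.minAreaRect(P[:,:2].astype(np.float32));print(c,w,h,a,P[:,2].max());print(cv2.boxPoints((c,(w,h),a)))
go()
E
```

```text
time: 6.55
position: [0.5226, -0.166, 0.1289]
tool_rot: [[0.983, 0.183, 0.015], [0.183, -0.983, -0.002], [0.014, 0.004, -1.0]]
force: [-0.1, -0.4, -0.6]
width: 0.0
(0.536629855632782, -0.19400835037231445) 0.04922841116786003 0.0806124284863472 4.648092269897461 0.16036898238023142
[[ 0.5088 -0.1558]
 [ 0.5154 -0.2362]
 [ 0.5644 -0.2322]
 [ 0.5579 -0.1518]]
t 6.65 tcp [ 0.5242 -0.1662  0.1303] jaw az 10.540932310828667 F [0.0915 0.1513 0.1261] w 0.0038494222001110175
```

View pics/w5.png

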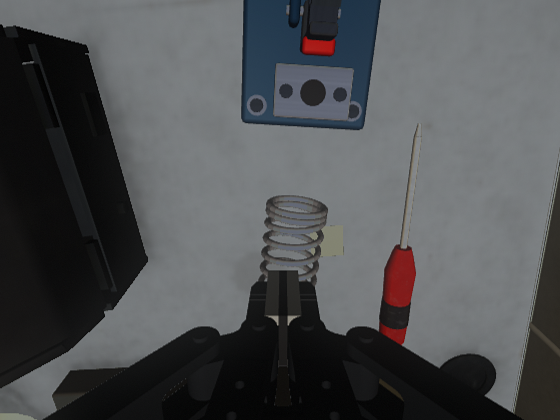

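```bash
python3 - <<'E'
from h import *
K=calibration("wrist");im,d=grab_frame("wrist")
r=regions_of("wrist","spring")[0]["pixels"].copy(); r[268:]=0
P=cloud("wrist",d,r,K);P=P[P[:,2]>.012]
for y in np.arange(-.25,-.13,.006):
    q=P[abs(P[:,1]-y)<.003]
    if len(q): print(round(y,3),len(q),"z",np.percentile(q[:,2],[2,50,98]),"x",q[:,0].min(),q[:,0].max())
print(d[200:275:8,260:330:8])
E
```

```text
-0.226 12 z [0.0124 0.0138 0.0244] x 0.5137915317384791 0.556828427689986
-0.22 69 z [0.0124 0.0231 0.0348] x 0.5143337340732208 0.5590895670594476
-0.214 15 z [0.0137 0.0324 0.036 ] x 0.5543653282672683 0.5614023008167571
-0.208 188 z [0.0124 0.0323 0.0488] x 0.5131919463470673 0.5617796248751789
-0.202 245 z [0.037  0.0469 0.05  ] x 0.5163713282530646 0.5590494434618871
-0.196 166 z [0.0123 0.0327 0.0462] x 0.5125008714908817 0.561097059239496
-0.19 274 z [0.0259 0.0468 0.0499] x 0.5131773620538995 0.5561063487039763
-0.184 154 z [0.0143 0.0367 0.0473] x 0.5113542021806134 0.5601733437331418
-0.178 260 z [0.0208 0.046  0.0498] x 0.5111368471787037 0.550559228772223
-0.172 328 z [0.0134 0.0453 0.0498] x 0.5101421846447547 0.559910494477914
-0.166 565 z [0.0131 0.0443 0.0497] x 0.5100925526208473 0.5583478460248833
-0.16 186 z [0.0131 0.0431 0.0494] x 0.5232320369163055 0.5574773751385774
[[0.3052 0.2772 0.2972 0.2999 0.3017 0.3003 0.2969 0.2931 0.3072]
 [0.3066 0.2677 0.2618 0.3075 0.308  0.3087 0.2986 0.2899 0.2762]
 [0.3101 0.2913 0.2628 0.2604 0.2592 0.2584 0.2606 0.2657 0.3114]
 [0.3131 0.2707 0.2679 0.3136 0.3133 0.3123 0.3014 0.2696 0.3143]
 [0.3144 0.2967 0.3086 0.3111 0.2655 0.2658 0.3152 0.2858 0.3163]
 [0.3181 0.2734 0.3178 0.3182 0.3182 0.3187 0.274  0.2765 0.3177]
 [0.2932 0.3064 0.3197 0.2691 0.2678 0.2697 0.3216 0.2897 0.3212]
 [0.3235 0.2772 0.317  0.3213 0.3246 0.3235 0.2767 0.3234 0.3239]
 [0.2929 0.3258 0.3261 0.3265 0.2727 0.3161 0.3269 0.3273 0.3274]
 [0.3115 0.1533 0.1527 0.1534 0.1533 0.281  0.2833 0.3288 0.3303]]
```

The spring is still lying flat. It was only squeezed aside, with its left end now at about (0.534, −0.157) and its axis turned to about 4.3°. The pads stand farther back when open, so I'll grip lower this time.

```bash
python3 -m handwheel '1 0 0 0 0.6;1 0 0 0 1.2;1 0 0 0 1.2;1 0 0 0 1.2;1 0 0 0 1.2'; python3 - <<'E'
from h import *
K=calibration("wrist");im,d=grab_frame("wrist")
r=regions_of("wrist","spring")[0]["pixels"].copy(); 
P=cloud("wrist",d,r,K);P=P[(P[:,2]>.012)&(P[:,2]<.06)]
c,(w,h),a=cv2.minAreaRect(P[:,:2].astype(np.float32));print(c,w,h,a,P[:,2].max());print(cv2.boxPoints((c,(w,h),a)))
go([.534,-.1615,.010],4.3)
E
```

```text
time: 7.25
position: [0.5224, -0.1661, 0.1273]
tool_rot: [[0.997, 0.08, 0.014], [0.08, -0.997, -0.002], [0.014, 0.003, -1.0]]
force: [0.7, 0.5, -0.4]
width: 0.845
(0.5385119915008545, -0.21657676994800568) 0.049614712595939636 0.11027546226978302 4.159422397613525 0.05096993855656484
[[ 0.5098 -0.1634]
 [ 0.5178 -0.2734]
 [ 0.5673 -0.2698]
 [ 0.5593 -0.1598]]
t 7.35 tcp [ 0.5225 -0.1662  0.1274] jaw az 4.572599140272217 F [-0.2386  0.8159 -0.0098] w 0.9959779740223237
shift [ 0.2033 -0.0819  2.3512]
roll 0.05451982805444402 or +-36
```

```bash
python3 -m handwheel '1 0.22 0.02 0.4 0.05;1 0.22 0.02 1.2 0.05;1 0.22 0.02 2 0.05;1 0.22 0.02 2.34 0.05;1 0.22 0.02 2.34 0.05';python3 -m handwheel '0 0 0 0 0;0 0 0 0 0;0 0 0 0 0;0 0 0 0 0;0 0 0 0 0'
```

```text
time: 7.85
position: [0.5334, -0.1661, 0.008]
tool_rot: [[0.997, 0.076, 0.01], [0.076, -0.997, -0.0], [0.01, 0.001, -1.0]]
force: [0.6, 0.3, -0.3]
width: 1.0
time: 8.35
position: [0.5345, -0.1664, 0.0109]
tool_rot: [[0.997, 0.076, 0.013], [0.076, -0.997, -0.002], [0.013, 0.003, -1.0]]
force: [-4.7, 0.9, 18.9]
width: 0.465
```

```bash
python3 -m handwheel '0 0 0 -0.05 0;0 0 0 -0.1 0;0 0 0 -0.2 0;0 0 0 -0.2 0;0 0 0 -0.2 0'; python3 - <<'E'
from h import *
K=calibration("wrist");im,d=grab_frame("wrist");cv2.imwrite("pics/w6.png",im)
go()
E
```

```text
time: 8.85
position: [0.5403, -0.1666, 0.0278]
tool_rot: [[0.997, 0.076, 0.026], [0.077, -0.997, -0.006], [0.026, 0.008, -1.0]]
force: [-4.6, 2.2, 43.9]
width: 0.002
t 8.9 tcp [ 0.5402 -0.1665  0.0278] jaw az 4.3953531575780485 F [-5.2565  1.9007 43.9269] w 0.0004819873971970502
```

View pics/w6.png

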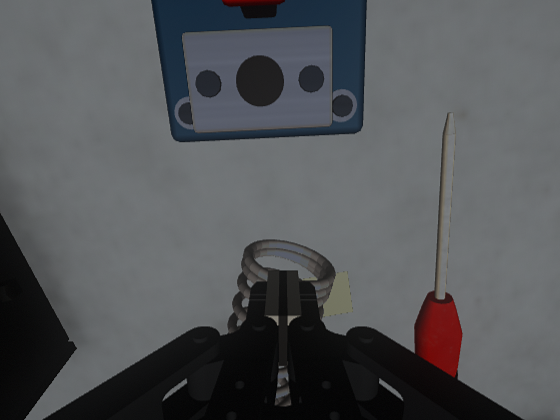

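```bash
python3 - <<'E'
from h import *
s=read_state();K=calibration("wrist");im,d=grab_frame("wrist")
m=np.zeros(d.shape,bool);m[262:420,150:420]=1;m&=(d<.2)
P=cloud("wrist",d,m,K);L=(P-s["position"])@s["tool_rot"]
print(s["position"],len(L))
for z in np.arange(-.12,.03,.008):
    q=L[abs(L[:,2]-z)<.004]
    if len(q): print(round(z,3),len(q),q.min(0),q.max(0))
go([.5402,-.1666,.11])
E
```

```text
[ 0.5402 -0.1665  0.0278] 28464
-0.104 2049 [-0.0185 -0.0183 -0.1058] [ 0.0169 -0.0109 -0.1   ]
-0.096 3588 [-0.0362 -0.018  -0.1   ] [ 0.0355 -0.0016 -0.092 ]
-0.088 4132 [-0.038  -0.0179 -0.092 ] [ 0.0374  0.0077 -0.084 ]
-0.08 6683 [-0.0399 -0.0154 -0.084 ] [ 0.0394  0.0121 -0.076 ]
-0.072 4756 [-0.0389 -0.0142 -0.076 ] [ 0.0369  0.0127 -0.068 ]
-0.064 1819 [-0.0319 -0.014  -0.068 ] [ 0.0301  0.0107 -0.06  ]
-0.056 967 [-0.0165 -0.012  -0.06  ] [ 0.0128  0.0119 -0.052 ]
-0.048 809 [-0.0144 -0.0114 -0.052 ] [ 0.0129 -0.0054 -0.044 ]
-0.04 712 [-0.0144 -0.0116 -0.044 ] [ 0.0129 -0.0055 -0.036 ]
-0.032 562 [-0.0143 -0.0116 -0.036 ] [ 0.0128 -0.0052 -0.028 ]
-0.024 228 [-0.0128 -0.0113 -0.028 ] [ 0.0113  0.0659 -0.02  ]
-0.016 858 [-0.0228 -0.0079 -0.02  ] [ 0.022  0.079 -0.012]
-0.008 658 [-0.0301 -0.0077 -0.012 ] [ 0.0255  0.079  -0.004 ]
0.0 320 [-0.0314 -0.0033 -0.004 ] [0.0266 0.0361 0.004 ]
0.008 236 [-0.0308  0.0018  0.004 ] [0.0268 0.0363 0.0119]
0.016 87 [0.0161 0.0038 0.012 ] [0.0207 0.0136 0.0172]
t 8.95 tcp [ 0.5402 -0.1666  0.0278] jaw az 4.39796313564165 F [-5.1966  1.7326 44.7593] w -0.003027617981094636
shift [ 0.0423  0.0139 -1.6436]
```

The measurement explains the misses. The real fingertips stand about 24 mm behind the reported TCP, 35 mm off the nominal figure, so the shut fingers were resting on top of the spring. I'll correct all heights by −35 mm.

```bash
python3 -m handwheel '0 0 0 -0.5 0;0 0 0 -1 0;1 0 0 -1.6 0;1 0 0 -1.6 0;1 0 0 -1.6 0'; python3 - <<'E'
from h import *
K=calibration("wrist");im,d=grab_frame("wrist")
r=regions_of("wrist","spring")[0]["pixels"].copy(); 
P=cloud("wrist",d,r,K);P=P[(P[:,2]>.012)&(P[:,2]<.06)]
c,(w,h),a=cv2.minAreaRect(P[:,:2].astype(np.float32));print(c,w,h,a,P[:,2].max());b=cv2.boxPoints((c,(w,h),a));print(b)
L=b[np.argsort(-b[:,1])[:2]].mean(0);ax=np.array([-np.sin(np.radians(a)),np.cos(np.radians(a))])
t=L+.003*ax;print("left end",L,t)
go([t[0],t[1],-.022],a if abs(a)<45 else a-90)
E
```

```text
time: 9.45
position: [0.5386, -0.1665, 0.109]
tool_rot: [[0.997, 0.076, 0.028], [0.076, -0.997, -0.007], [0.028, 0.009, -1.0]]
force: [-0.0, -0.3, -0.3]
width: 0.505
(0.533519983291626, -0.21704033017158508) 0.10958515107631683 0.04903029650449753 82.00541687011719 0.050816407974200534
[[ 0.5016 -0.2679]
 [ 0.5502 -0.2747]
 [ 0.5654 -0.1662]
 [ 0.5169 -0.1594]]
left end [ 0.5411 -0.1628] [ 0.5382 -0.1624]
t 9.55 tcp [ 0.5376 -0.1663  0.1074] jaw az 4.383885532166618 F [ 0.2503 -0.2871  0.1806] w 0.6765616263949419
shift [-0.0455 -0.0973  2.5861]
roll 2.4756937324098858 or +-36
```

```bash
python3 -m handwheel '1 0.02 -0.15 0.2 1.2;1 0.02 -0.15 0.8 2.48;1 0.02 -0.15 1.6 2.48;1 0.02 -0.15 2.3 2.48;1 0.02 -0.15 2.58 2.48';python3 -m handwheel '1 0 0 0 0;0 0 0 0 0;0 0 0 0 0;0 0 0 0 0;0 0 0 0 0';  python3 - <<'E'
from h import *
go([.541,-.16,-.022])
E
```

```text
time: 10.05
position: [0.5386, -0.1589, -0.0255]
tool_rot: [[0.99, -0.139, 0.019], [-0.139, -0.99, -0.005], [0.02, 0.002, -1.0]]
force: [-0.5, 0.1, 0.8]
width: 0.998
time: 10.55
position: [0.5333, -0.1583, -0.0223]
tool_rot: [[0.99, -0.139, 0.011], [-0.139, -0.99, -0.006], [0.012, 0.005, -1.0]]
force: [-20.4, 5.5, 37.4]
width: 0.55
t 10.55 tcp [ 0.5333 -0.1583 -0.0223] jaw az -8.005730821365416 F [-20.3516   5.5265  37.4128] w 0.5501785132092133
shift [ 0.1568  0.0132 -0.0042]
```

```bash
python3 -m handwheel '0 0.05 0 -0.1 0;0 0.05 0 -0.2 0;0 0.05 0 -0.3 0;0 0.05 0 -0.6 0;0 0.05 0 -1 0';  python3 -m handwheel '0 0 0 -0.5 0;0 0 0 -1 0;0 0 0 -1.6 0;0 0 0 -1.6 0;0 0 0 -1.6 0'; python3 - <<'E'
from h import *
K=calibration("wrist");im,d=grab_frame("wrist");cv2.imwrite("pics/w7.png",im)
go()
E
```

```text
time: 11.05
position: [0.5351, -0.1583, 0.0278]
tool_rot: [[0.99, -0.139, 0.01], [-0.139, -0.99, -0.006], [0.011, 0.004, -1.0]]
force: [0.1, 0.3, -0.9]
width: 0.544
time: 11.55
position: [0.5348, -0.1582, 0.1085]
tool_rot: [[0.99, -0.14, 0.012], [-0.14, -0.99, -0.007], [0.013, 0.005, -1.0]]
force: [-0.5, -0.0, -1.3]
width: 0.545
t 11.6 tcp [ 0.5341 -0.1581  0.1075] jaw az -8.040551280763518 F [-0.193  -0.4562 -1.8979] w 0.54429189008146
```

View pics/w7.png

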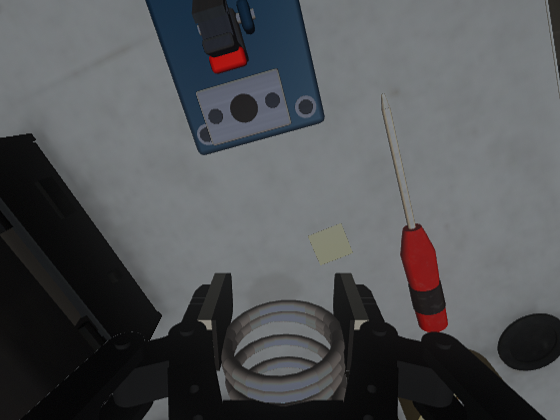

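The spring now hangs from one end with its ring face up at (283,345), which looks close to upright. I'll measure the tilt.

```bash
cat >> h.py <<'E'
def ring():
    s=read_state();K=calibration("wrist");im,d=grab_frame("wrist")
    r=regions_of("wrist","spring")[0]["pixels"]
    P=cloud("wrist",d,r,K);L=(P-s["position"])@s["tool_rot"]
    L=L[(L[:,2]<.1)&(L[:,2]>-.1)&(abs(L[:,0])<.024)]
    print(len(L),"tool z pct",np.percentile(L[:,2],[1,10,50,90,99]),"y",L[:,1].min(),L[:,1].max())
    for z in np.arange(-.09,.09,.008):
        q=L[abs(L[:,2]-z)<.004]
        if len(q)>5: print(round(z,3),len(q),"x",np.percentile(q[:,0],[2,98]),"y",np.percentile(q[:,1],[2,98]))
    # topmost surface per y bin
    for y in np.arange(-.03,.031,.005):
        q=L[abs(L[:,1]-y)<.0025]
        if len(q)>5: print("y",round(y,3),"top z",np.percentile(q[:,2],2))
    return L
E
python3 - <<'E'
from h import *
ring();go()
E
```

```text
8666 tool z pct [-0.0721 -0.0704 -0.0522 -0.0269 -0.0248] y -0.0097704157556114 0.1892183032118628
-0.074 1081 x [-0.0095  0.008 ] y [0.0055 0.0147]
-0.066 2202 x [-0.019   0.0181] y [0.0043 0.0209]
-0.058 942 x [-0.0228  0.0229] y [0.0035 0.0279]
-0.05 336 x [-0.0233  0.0237] y [0.0029 0.0272]
-0.042 554 x [-0.023   0.0216] y [0.003  0.0253]
-0.034 1361 x [-0.0203  0.0192] y [0.0033 0.039 ]
-0.026 2184 x [-0.0126  0.0134] y [0.0044 0.0407]
y 0.005 top z -0.07174001387913552
y 0.01 top z -0.07204733280941916
y 0.015 top z -0.07190901388645454
y 0.02 top z -0.06956395898791995
y 0.025 top z -0.0604809393620875
y 0.03 top z -0.057603516097807395
t 11.7 tcp [ 0.5336 -0.1579  0.1068] jaw az -8.021524073798865 F [-0.0303 -0.3784 -1.2769] w 0.5473286310958662
```

The ring face is vertical, so the spring is still horizontal and held stiffly. I'll ease the grip in small steps so it can swing down under its own weight.

```bash
python3 -m handwheel '0 0 0 0.3 0;0 0 0 0.6 0;0.3 0 0 0.6 0;0.45 0 0 0.6 0;0.5 0 0 0.6 0';  python3 -m handwheel '0.52 0 0 0 0;0.52 0 0 0 0;0.53 0 0 0 0;0.54 0 0 0 0;0.54 0 0 0 0'; python3 - <<'E'
from h import *
ring();go()
E
```

```text
time: 12.2
position: [0.5342, -0.158, 0.0771]
tool_rot: [[0.99, -0.139, 0.009], [-0.139, -0.99, -0.005], [0.01, 0.004, -1.0]]
force: [-0.8, 0.4, -1.3]
width: 0.548
time: 12.7
position: [0.5342, -0.158, 0.0772]
tool_rot: [[0.99, -0.139, 0.009], [-0.139, -0.99, -0.005], [0.01, 0.004, -1.0]]
force: [0.8, -0.6, -1.7]
width: 0.542
8708 tool z pct [-0.072  -0.0704 -0.0523 -0.0268 -0.0245] y 0.0020905244523656873 0.1435567992776417
-0.074 1048 x [-0.0095  0.0078] y [0.0054 0.0148]
-0.066 2228 x [-0.0189  0.018 ] y [0.0044 0.0204]
-0.058 972 x [-0.0232  0.0228] y [0.0034 0.028 ]
-0.05 345 x [-0.0235  0.0237] y [0.0029 0.0276]
-0.042 563 x [-0.0231  0.0217] y [0.0031 0.0255]
-0.034 1354 x [-0.0203  0.0196] y [0.0035 0.0395]
-0.026 2186 x [-0.0129  0.0129] y [0.0042 0.0404]
0.078 11 x [-0.0222  0.0131] y [0.0728 0.1435]
y 0.005 top z -0.07165214334323843
y 0.01 top z -0.0719395258387005
y 0.015 top z -0.07187997051965232
y 0.02 top z -0.06952236988231926
y 0.025 top z -0.05943341619635671
y 0.03 top z -0.05765249945050976
t 12.8 tcp [ 0.5341 -0.158   0.0771] jaw az -8.013321463458263 F [-0.0329 -0.0688 -0.8261] w 0.542323634856899
```

```bash
python3 -m handwheel '0.545 0 0 0 0;0.55 0 0 0 0;0.55 0 0 0 0;0.555 0 0 0 0;0.555 0 0 0 0'; python3 - <<'E'
from h import *
s=read_state();print(s["ft_torque"],s["force"])
L=ring()
E
```

```text
time: 13.3
position: [0.5341, -0.1579, 0.0771]
tool_rot: [[0.99, -0.139, 0.009], [-0.139, -0.99, -0.005], [0.01, 0.004, -1.0]]
force: [0.6, 0.5, -1.6]
width: 0.559
[0.1187 0.0302 0.0227] [ 0.6029  0.4832 -1.6012]
9005 tool z pct [-0.0723 -0.0706 -0.0494 -0.0269 -0.0239] y -0.016667641246456893 0.14411086778326662
-0.074 1170 x [-0.0098  0.0086] y [0.0056 0.015 ]
-0.066 2110 x [-0.0192  0.0184] y [0.0045 0.0211]
-0.058 983 x [-0.0232  0.0234] y [0.0035 0.0284]
-0.05 380 x [-0.0238  0.0236] y [0.0028 0.0271]
-0.042 603 x [-0.0234  0.0219] y [0.0028 0.0255]
-0.034 1425 x [-0.02    0.0193] y [0.0033 0.0389]
-0.026 2295 x [-0.0128  0.0136] y [0.004  0.0403]
0.078 36 x [-0.0231  0.0193] y [0.0707 0.1438]
y 0.005 top z -0.07184761147167615
y 0.01 top z -0.07225076730658911
y 0.015 top z -0.07221396618851544
y 0.02 top z -0.06892719282366731
y 0.025 top z -0.06002032493380084
y 0.03 top z -0.05774866104899232
```

```bash
python3 -m handwheel '0.56 0 0 0 0;0.56 0 0 0 0;0.565 0 0 0 0;0.565 0 0 0 0;0.565 0 0 0 0'; python3 - <<'E'
from h import *
s=read_state();print(s["ft_torque"],s["force"])
L=ring()
E
```

```text
time: 13.9
position: [0.5344, -0.1578, 0.0773]
tool_rot: [[0.99, -0.139, 0.009], [-0.139, -0.99, -0.005], [0.01, 0.004, -1.0]]
force: [-0.3, 0.3, 1.6]
width: 0.567
[ 0.1194  0.1024 -0.0308] [-0.2673  0.2552  1.6339]
12510 tool z pct [-0.0315 -0.0297 -0.0093  0.0444  0.0766] y -0.024684707893396683 0.07170704238794233
-0.034 1087 x [-0.0232  0.0211] y [-0.0169  0.0089]
-0.026 3085 x [-0.0227  0.0223] y [-0.0174  0.0295]
-0.018 1105 x [-0.0212  0.0191] y [-0.0139  0.0289]
-0.01 1118 x [-0.0219  0.0209] y [-0.0184  0.0262]
-0.002 1431 x [-0.0219  0.0182] y [-0.0188  0.0282]
0.006 569 x [-0.0111  0.0218] y [-0.0193  0.0273]
0.014 1109 x [-0.0222  0.0187] y [-0.0201  0.0265]
0.022 635 x [-0.0223  0.0158] y [-0.0196  0.0271]
0.03 454 x [-0.0205  0.0211] y [-0.0212 -0.0031]
0.038 601 x [-0.0225  0.0151] y [-0.0219  0.0261]
0.046 104 x [-0.0214  0.0226] y [-0.0217  0.0191]
0.054 446 x [-0.0223  0.0203] y [-0.0229 -0.0069]
0.062 404 x [-0.0227  0.0175] y [-0.0235  0.0225]
0.07 207 x [-0.022   0.0212] y [-0.0244  0.0174]
0.078 155 x [-0.0219  0.0234] y [-0.0161  0.0687]
y -0.025 top z 0.05236427979335953
y -0.02 top z -0.024450519077679787
y -0.015 top z -0.03165139373359452
y -0.01 top z -0.031536639775683335
y -0.005 top z -0.031217231711840678
y 0.0 top z -0.031186423976231916
y 0.005 top z -0.030883775064760376
y 0.01 top z -0.030289847901047728
y 0.015 top z -0.029774066677463035
y 0.02 top z -0.029280509415645542
y 0.025 top z -0.02876682972339463
y 0.03 top z -0.028807392845182488
```

The spring swung down and now stands with its top at z≈0.108 and a lean of about 4°. Opening the fingers will let it settle.

```bash
python3 -m handwheel '0.6 0 0 0 0;0.65 0 0 0 0;0.75 0 0 0 0;1 0 0 0 0;1 0 0 0 0'; python3 -m handwheel '1 0 0 -0.3 0;1 0 0 -0.6 0;1 0 0 -0.8 0;1 0 0 -0.8 0;1 0 0 -0.8 0'; python3 - <<'E'
from h import *
s=read_state();print(s["ft_torque"],s["force"])
L=ring()
W=L@s["tool_rot"].T+s["position"]
T=W[(W[:,2]>.1)&(W[:,2]<.12)];T=T[abs(T[:,0]-.534)<.05]
(c,r)=cv2.minEnclosingCircle(T[:,:2].astype(np.float32));print("top ring",c,r,T[:,2].max())
go([c[0],c[1],.06])
E
```

```text
time: 14.5
position: [0.5344, -0.1578, 0.0774]
tool_rot: [[0.99, -0.139, 0.009], [-0.139, -0.99, -0.005], [0.01, 0.004, -1.0]]
force: [0.7, 0.2, 0.4]
width: 1.001
time: 15.0
position: [0.5338, -0.1577, 0.1172]
tool_rot: [[0.99, -0.139, 0.009], [-0.139, -0.99, -0.005], [0.01, 0.004, -1.0]]
force: [0.2, 0.3, -0.5]
width: 1.0
[ 0.0244 -0.0019  0.0356] [ 0.2     0.3476 -0.54  ]
7757 tool z pct [0.0073 0.0084 0.0321 0.0788 0.0959] y -0.024724897225436006 0.02489271192446917
0.006 1969 x [-0.0232  0.0226] y [-0.0233  0.0231]
0.014 855 x [-0.0206  0.0205] y [-0.0241  0.0212]
0.022 559 x [-0.0215  0.0191] y [-0.0202  0.0222]
0.03 697 x [-0.0188  0.0205] y [-0.024   0.0226]
0.038 708 x [-0.0216  0.0141] y [-0.0238  0.0237]
0.046 617 x [-0.0189  0.0203] y [-0.0235  0.0237]
0.054 430 x [-0.0224  0.0196] y [-0.0242  0.0201]
0.062 492 x [-0.0205  0.0185] y [-0.0195  0.0237]
0.07 398 x [-0.0208  0.02  ] y [-0.0242  0.0224]
0.078 411 x [-0.0217  0.013 ] y [-0.0239  0.0236]
0.086 357 x [-0.0157  0.0202] y [-0.0241  0.0237]
y -0.025 top z 0.00796641641023424
y -0.02 top z 0.007499387240765037
y -0.015 top z 0.00749461238580659
y -0.01 top z 0.007340083844570577
y -0.005 top z 0.006999214656070902
y 0.0 top z 0.007342476855667563
y 0.005 top z 0.007185418757726467
y 0.01 top z 0.007742823518744368
y 0.015 top z 0.007850778640428489
y 0.02 top z 0.007928258335130297
y 0.025 top z 0.007884781513757296
top ring (0.533277153968811, -0.15804219245910645) 0.025097770616412163 0.11082384368036335
t 15.1 tcp [ 0.5335 -0.1576  0.1167] jaw az -8.009099240941927 F [ 0.1688 -0.4386 -1.2045] w 1.0030055458374536
shift [-0.0138  0.0053  1.1337]
```

Standing upright (top flat, z 0.110, vertical sides), let go. Now the re-grip from above and a lift.

```bash
python3 -m handwheel '1 0 0 0.5 0;1 0 0 1 0;1 0 0 1.12 0;0.7 0 0 1.12 0;0 0 0 1.12 0'; python3 -m handwheel '0 0 0 0 0;0 0 0 0 0;0 0 0 0 0;0 0 0 -0.5 -1.5;0 0 0 -1.2 -3'; python3 -m handwheel '0 0 0 -0.8 0;0 0 0 -1.2 0;0 0 0 -1.6 0;0 0 0 -1.6 0;0 0 0 -1.6 0'; python3 - <<'E'
from h import *
s=read_state()
L=ring()
print(np.array(s["tool_rot"]))
go([.514,.0186,.21],6.9)
E
```

```text
time: 15.6
position: [0.5345, -0.1578, 0.0613]
tool_rot: [[0.99, -0.139, 0.009], [-0.139, -0.99, -0.005], [0.01, 0.004, -1.0]]
force: [0.0, -0.0, 0.2]
width: 0.691
time: 16.1
position: [0.5326, -0.1572, 0.1206]
tool_rot: [[0.992, 0.127, 0.005], [0.127, -0.992, -0.004], [0.005, 0.005, -1.0]]
force: [0.6, -0.2, -1.1]
width: 0.544
time: 16.6
position: [0.532, -0.1571, 0.2005]
tool_rot: [[0.992, 0.127, 0.006], [0.127, -0.992, -0.005], [0.005, 0.005, -1.0]]
force: [-0.2, -0.2, -1.3]
width: 0.548
14867 tool z pct [-0.0471 -0.0461 -0.0266  0.0257  0.0565] y -0.02496405495737649 0.025181046000940996
-0.05 1668 x [-0.0234  0.0219] y [-0.0229  0.0226]
-0.042 3835 x [-0.022   0.0217] y [-0.024   0.0222]
-0.034 1212 x [-0.0212  0.0192] y [-0.0219  0.023 ]
-0.026 1399 x [-0.0221  0.0207] y [-0.024   0.0167]
-0.018 1338 x [-0.0221  0.0181] y [-0.0224  0.0231]
-0.01 1103 x [-0.0159  0.0208] y [-0.0241  0.0229]
-0.002 1058 x [-0.0222  0.0132] y [-0.0241  0.0232]
0.006 728 x [-0.0163  0.0208] y [-0.0236  0.0235]
0.014 678 x [-0.0226  0.0194] y [-0.0243  0.019 ]
0.022 386 x [-0.0224  0.0201] y [-0.020
[... 201 characters left out ...]
 0.0203]
0.062 121 x [-0.0222  0.0194] y [-0.0248 -0.0112]
y -0.025 top z -0.04619243887797194
y -0.02 top z -0.04684799191896903
y -0.015 top z -0.04694615503443146
y -0.01 top z -0.047076739692272315
y -0.005 top z -0.04738159622949159
y 0.0 top z -0.0474048489269359
y 0.005 top z -0.04724664837062051
y 0.01 top z -0.0468794571839656
y 0.015 top z -0.04667535451308668
y 0.02 top z -0.046562340419922056
y 0.025 top z -0.046442633665893615
[[ 0.9919  0.1271  0.0056]
 [ 0.1271 -0.9919 -0.0047]
 [ 0.005   0.0054 -1.    ]]
t 16.7 tcp [ 0.5314 -0.157   0.1996] jaw az 7.313638433894407 F [ 0.3112  0.1577 -2.1945] w 0.5475318147401168
shift [ 0.1023 -3.5264 -0.2242]
roll 0.0827276867788811 or +-36
```

```bash
python3 -m handwheel '0 0 -0.5 -0.1 0;0 0.02 -1 -0.2 0;0 0.04 -1.5 -0.2 0.08;0 0.05 -1.9 -0.2 0.08;0 0.05 -1.9 -0.2 0.08'; python3 - <<'E'
from h import *
go()
for cam in ("wrist","top"):
    K=calibration(cam);im,d=grab_frame(cam);cv2.imwrite(f"pics/{cam}8.png",im)
    P=cloud(cam,d,np.ones(d.shape,bool),K)
    Q=P[(P[:,2]>.082)&(P[:,2]<.094)&(np.hypot(P[:,0]-.514,P[:,1]-.0186)<.04)]
    print(cam,len(Q))
    if len(Q)>20:
        c,r=cv2.minEnclosingCircle(Q[:,:2].astype(np.float32));print(c,r,Q.mean(0),np.percentile(Q[:,:2],[1,99],axis=0))
    Q=P[(P[:,2]>.014)&(P[:,2]<.022)&(np.hypot(P[:,0]-.514,P[:,1]-.0186)<.045)]
    if len(Q)>20: c,r=cv2.minEnclosingCircle(Q[:,:2].astype(np.float32));print("seat?",c,r)
    for n in("rod_end","rod_foot"):
        for q in pinpoint(cam,n)[:1]:
            a,b=q["location"];h={"rod_end":.088,"rod_foot":.018}[n]
            p0=K["pose"][:3,3];v=world(cam,a,b,1.,K)-p0;print(n,q["conf"],a,b,p0+v*(h-p0[2])/v[2])
E
```

```text
time: 17.2
position: [0.521, -0.0588, 0.2084]
tool_rot: [[0.992, 0.125, 0.002], [0.125, -0.992, -0.002], [0.002, 0.002, -1.0]]
force: [0.2, -0.4, -0.8]
width: 0.547
t 17.2 tcp [ 0.521  -0.0588  0.2084] jaw az 7.199764154253932 F [ 0.1763 -0.3697 -0.8045] w 0.5470959521606963
wrist 1648
(0.5116994976997375, 0.02337266132235527) 0.017439933493733406 [0.5117 0.0236 0.0876] [[0.4957 0.0072]
 [0.5277 0.0395]]
seat? (0.5140249133110046, 0.018625089898705482) 0.04506335034966469
rod_end 0.61 94.2 284.8 [0.5116 0.0248 0.088 ]
top 150
(0.5140922665596008, 0.022259199991822243) 0.017208551988005638 [0.5137 0.0223 0.0869] [[0.4983 0.0066]
 [0.5297 0.0388]]
seat? (0.513880729675293, 0.018501631915569305) 0.04493587464094162
rod_end 0.8 214.5 250.9 [0.5205 0.0316 0.088 ]
rod_foot 0.63 220.9 258.0 [0.5131 0.0165 0.018 ]
```

View pics/wrist8.png

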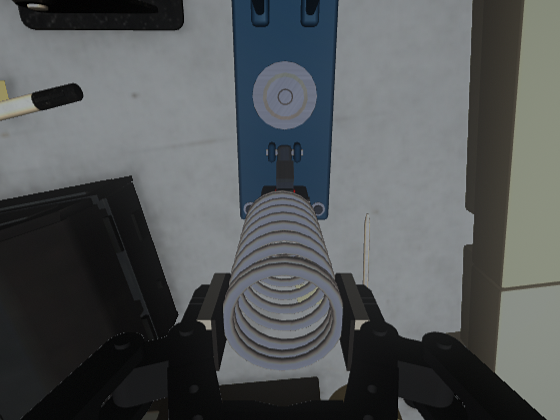

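Wrist view: the rod end is at about (285,96), and the spring hangs in line with the tool. I'll re-measure the rod now that the arm has settled.

```bash
python3 - <<'E'
from h import *
s=read_state();K=calibration("wrist");im,d=grab_frame("wrist")
P=cloud("wrist",d,np.ones(d.shape,bool),K)
Q=P[(P[:,2]>.082)&(P[:,2]<.094)&(np.hypot(P[:,0]-.514,P[:,1]-.0186)<.04)]
c,r=cv2.minEnclosingCircle(Q[:,:2].astype(np.float32));print(c,r)
go([c[0],c[1],.165],6.9)
print(s["tool_rot"])
E
```

```text
(0.5117003321647644, 0.02344299852848053) 0.01741787977516651
t 17.55 tcp [ 0.5217 -0.0633  0.2088] jaw az 6.829725865887576 F [ 0.5299 -0.2917 -1.4303] w 0.5524203955487841
shift [ 0.0064 -1.7506  0.8677]
roll -0.014054826822484757 or +-36
[[ 0.9929  0.1187  0.0028]
 [ 0.1187 -0.9929 -0.0041]
 [ 0.0023  0.0044 -1.    ]]
```

```bash
python3 -m handwheel '0 0 -0.5 0 0;0 0.01 -1 0.1 0;0 0.01 -1.5 0.3 0;0 0.01 -1.75 0.6 0;0 0.01 -1.75 0.6 0'; python3 -m handwheel '0 0 0 0 0;0 0 0 0 0;0 0 0 0 0;0 0 0 0 0;0 0 0 0 0'; python3 - <<'E'
from h import *
go([.5117,.0234,.165],6.9)
s=read_state();K=calibration("wrist");im,d=grab_frame("wrist")
P=cloud("wrist",d,np.ones(d.shape,bool),K)
Q=P[(P[:,2]>.083)&(P[:,2]<.092)&(np.hypot(P[:,0]-.512,P[:,1]-.023)<.022)]
print(len(Q)); 
if len(Q)>5: print(np.percentile(Q,[1,50,99],axis=0))
E
```

```text
time: 18.05
position: [0.5107, 0.0248, 0.1772]
tool_rot: [[0.993, 0.121, 0.0], [0.121, -0.993, -0.003], [-0.0, 0.003, -1.0]]
force: [-0.1, -0.0, -2.3]
width: 0.547
time: 18.55
position: [0.5109, 0.0243, 0.1774]
tool_rot: [[0.993, 0.121, 0.001], [0.121, -0.993, -0.004], [0.0, 0.004, -1.0]]
force: [-0.3, 0.4, -1.8]
width: 0.549
t 18.55 tcp [0.5109 0.0243 0.1774] jaw az 6.932017165813614 F [-0.2715  0.4421 -1.7873] w 0.5491946269579832
shift [0.0142 0.0194 0.2474]
roll 0.00640343316272265 or +-36
17
[[0.5087 0.0134 0.083 ]
 [0.5131 0.0403 0.084 ]
 [0.5209 0.0407 0.0875]]
```

```bash
python3 -m handwheel '0 0.015 0.02 0.2 0;0 0.015 0.02 0.4 0;0 0.015 0.02 0.6 0;0 0.015 0.02 0.75 0;0 0.015 0.02 0.9 0'; python3 - <<'E'
from h import *
go([.5117,.0234,.083],6.9);print(read_state()["ft_torque"])
E
```

```text
time: 19.1
position: [0.5117, 0.0235, 0.1314]
tool_rot: [[0.993, 0.121, 0.0], [0.121, -0.993, -0.003], [-0.0, 0.003, -1.0]]
force: [1.6, 0.2, -1.7]
width: 0.55
t 19.1 tcp [0.5117 0.0235 0.1314] jaw az 6.9588311999081665 F [ 1.6176  0.1771 -1.7121] w 0.5501243338257423
shift [ 0.0001 -0.0003  0.9684]
roll 0.01176623998163393 or +-36
[ 0.0189 -0.1581 -0.0475]
```

```bash
python3 -m handwheel '0 0 0 0.2 0.4;0 0 0 0.4 0.8;0 0 0 0.55 0.4;0 0 0 0.7 0;0 0 0 0.8 0'; python3 - <<'E'
from h import *
go([.5117,.0234,.081],6.9);print(read_state()["ft_torque"]);ring()
E
```

```text
time: 19.6
position: [0.5117, 0.0235, 0.0908]
tool_rot: [[0.992, 0.124, 0.0], [0.124, -0.992, -0.003], [-0.0, 0.003, -1.0]]
force: [0.5, 0.6, -0.1]
width: 0.544
t 19.6 tcp [0.5117 0.0235 0.0908] jaw az 7.128764774459024 F [ 0.4683  0.5552 -0.0616] w 0.5443700513215478
shift [0.0003 0.001  0.1951]
roll 0.04575295489180462 or +-36
[ 0.0097 -0.1468  0.0744]
14483 tool z pct [-0.0471 -0.0461 -0.027   0.0253  0.0577] y -0.024950319711364407 0.08780100540708578
-0.05 1665 x [-0.0235  0.0215] y [-0.023  0.023]
-0.042 3800 x [-0.0221  0.0215] y [-0.0239  0.0221]
-0.034 1193 x [-0.0213  0.019 ] y [-0.0222  0.0232]
-0.026 1395 x [-0.022   0.0207] y [-0.024   0.0174]
-0.018 1316 x [-0.0221  0.0174] y [-0.0222  0.0237]
-0.01 1113 x [-0.0169  0.0201] y [-0.024   0.0234]
-0.002 1079 x [-0.0222  0.0142] y [-0.0238  0.0222]
0.006 762 x [-0.0167  0.0207] y [-0.0235  0.0235]
0.014 664 x [-0.0227  0.0194] y [-0.0241  0.0171]
0.022 82 x [-0.0232  0.0219] y [-0.023  0.004]
0.03 467 x [-0.0217  0.0203] y [-0.0243 -0.0095]
0.038 274 x [-0.023   0.0099] y [-0.024  -0.0096]
0.046 166 x [-0.0145  0.0215] y [-0.0244 -0.0081]
0.054 362 x [-0.0227  0.02  ] y [-0.0243 -0.0088]
0.062 106 x [-0.0219  0.0181] y [-0.0247  0.0468]
0.078 38 x [-0.0238  0.0236] y [0.0521 0.0857]
y -0.025 top z -0.04653176740324574
y -0.02 top z -0.04688476930512429
y -0.015 top z -0.04696916172930935
y -0.01 top z -0.04712234849017953
y -0.005 top z -0.047311803759413934
y 0.0 top z -0.047320282021665556
y 0.005 top z -0.04709135545645041
y 0.01 top z -0.04681589445202066
y 0.015 top z -0.046692760435344885
y 0.02 top z -0.04664490149548547
y 0.025 top z -0.046636290473715473
```

```bash
python3 -m handwheel '0 0 0 0.1 0;0 0 0 0.2 0;0 0 0 0.24 0;0 0 0 0.24 0;0 0 0 0.24 0'; python3 -m handwheel '0.55 0 0 0 0;0.6 0 0 0 0;0.7 0 0 0 0;1 0 0 0 0;1 0 0 0 0'; python3 -m handwheel '1 0 0 0 0;1 0 0 -0.3 0;1 0 0 -0.8 0;1 0 0 -1.4 0;1 0 0 -2 0'; python3 - <<'E'
from h import *
go();s=read_state();K=calibration("wrist");im,d=grab_frame("wrist");cv2.imwrite("pics/w9.png",im)
P=cloud("wrist",d,np.ones(d.shape,bool),K)
Q=P[(P[:,2]>.122)&(P[:,2]<.145)&(np.hypot(P[:,0]-.512,P[:,1]-.023)<.035)]
c,r=cv2.minEnclosingCircle(Q[:,:2].astype(np.float32));print(c,r,np.percentile(Q[:,2],[5,50,99]))
print(d[235:420:15,270:290:10].T)
for n in ("lever_grip","lever_hinge"):
    for cam in("top","scene"):
        grab_frame(cam); print(n,cam,pinpoint(cam,n)[:2])
E
```

```text
time: 20.2
position: [0.5117, 0.0234, 0.079]
tool_rot: [[0.993, 0.122, -0.0], [0.122, -0.993, -0.003], [-0.001, 0.003, -1.0]]
force: [0.1, 0.1, 1.1]
width: 0.551
time: 20.7
position: [0.5116, 0.0234, 0.079]
tool_rot: [[0.993, 0.122, -0.0], [0.122, -0.993, -0.003], [-0.001, 0.003, -1.0]]
force: [-0.8, 0.3, 0.1]
width: 0.99
time: 21.2
position: [0.5107, 0.0236, 0.1796]
tool_rot: [[0.993, 0.122, -0.002], [0.122, -0.993, -0.003], [-0.003, 0.003, -1.0]]
force: [0.7, -0.8, 0.1]
width: 1.002
t 21.2 tcp [0.5107 0.0236 0.1796] jaw az 7.0048322033570285 F [ 0.674  -0.7534  0.1312] w 1.0015602399402623
(0.5101404786109924, 0.022961344569921494) 0.024986352771520615 [0.1246 0.1264 0.1281]
[[0.2766 0.2444 0.3656 0.3434 0.3165 0.3173 0.3206 0.4154 0.4214 0.428
  0.4363 0.4449 0.0854]
 [0.2747 0.2504 0.3359 0.2804 0.285  0.3144 0.3209 0.4154 0.4216 0.4288
  0.4365 0.4434 0.0847]]
lever_grip top [{'location': [214.5, 161.5], 'conf': 0.7}]
lever_grip scene [{'location': [183.6, 264.8], 'conf': 0.96}, {'location': [317.0, 266.7], 'conf': 0.66}]
lever_hinge top [{'location': [218.9, 220.0], 'conf': 0.72}]
lever_hinge scene [{'location': [233.7, 278.3], 'conf': 0.89}]
```

The spring is seated (top z 0.128, centre within 2 mm of the rod). From the geometry the lever grip is near (0.49, 0.19, 0.32), angle about 1.92. I'll go up, over and down behind the lever with the fingers shut.

```bash
python3 -m handwheel '1 0 0 -0.9 0;0 0 0 -1.8 0;0 0 0 -2.7 0;0 0 0 -3.6 0;0 0 0 -4.5 0'; python3 -m handwheel '0 0 0 -0.2 0;0 0 0 -0.2 0;0 0 0 -0.2 0;0 0 0 -0.2 0;0 0 0 -0.2 0'; python3 - <<'E'
from h import *
go([.484,.248,.41],6.9);K=calibration("wrist");im,d=grab_frame("wrist")
P=cloud("wrist",d,np.ones(d.shape,bool),K)
def prt(P):
  for y in np.arange(.1,.36,.02):
    q=P[(abs(P[:,1]-y)<.01)&(abs(P[:,0]-.495)<.05)]
    if len(q): print(round(y,2),len(q),q[:,2].max())
prt(P)
im,d=grab_frame("top");print("top");prt(cloud("top",d,np.ones(d.shape,bool)))
E
```

```text
time: 22.15
position: [0.5111, 0.0242, 0.4044]
tool_rot: [[0.993, 0.122, -0.003], [0.122, -0.993, -0.003], [-0.003, 0.003, -1.0]]
force: [0.9, 0.4, 0.1]
width: 0.333
time: 22.65
position: [0.5107, 0.0239, 0.4129]
tool_rot: [[0.993, 0.122, -0.006], [0.122, -0.993, -0.003], [-0.006, 0.002, -1.0]]
force: [-1.1, 0.6, -0.3]
width: -0.002
t 22.65 tcp [0.5107 0.0239 0.4129] jaw az 7.006669169054836 F [-1.1296  0.6027 -0.284 ] w -0.002229058955273216
shift [ 0.0162 -4.5129  0.046 ]
roll 0.021333833810967918 or +-36
0.1 939 0.13535796445932685
0.12 1360 0.26884180822893755
0.14 1575 0.31386564123269084
0.16 1361 0.3109982769375906
0.18 598 0.2969108717520809
0.2 578 0.0038165512872120333
0.22 578 0.0033811689656149113
0.24 186 0.0027467207273296212
top
0.16 104 0.3217725929220824
0.18 234 0.3482855891057578
0.2 186 0.34658904534301016
0.22 251 0.25290335082357107
0.24 280 0.2534537692117693
0.26 316 0.25255564388121476
0.28 360 0.25295822634742215
0.3 446 0.3507679840536825
0.32 460 0.35790925032767384
0.34 593 0.3622183881199129
```

```bash
python3 - <<'E'
from h import *
im,d=grab_frame("top");P=cloud("top",d,np.ones(d.shape,bool))
for y in np.arange(0.14,.40,.02):
    q=P[(abs(P[:,1]-y)<.01)&(P[:,2]>.2)&(P[:,0]>.3)&(P[:,0]<.75)]
    if len(q): print(round(y,2),"minx z>.2",np.sort(q[:,0])[:3],"z>.3:",np.sort(q[q[:,2]>.3][:,0])[:2],q[:,2].max())
Q=P[(P[:,2]>.31)&(P[:,2]<.38)&(abs(P[:,1]-.19)<.05)&(abs(P[:,0]-.49)<.04)]
print("lever",Q.min(0),Q.max(0),Q.mean(0))
E
```

```text
0.16 minx z>.2 [0.4812 0.482  0.4828] z>.3: [0.4812 0.482 ] 0.32086157846806584
0.18 minx z>.2 [0.4793 0.4794 0.4794] z>.3: [0.4793 0.4794] 0.3481456531204068
0.2 minx z>.2 [0.4788 0.479  0.4793] z>.3: [0.4788 0.479 ] 0.3466747664803619
0.22 minx z>.2 [0.5348 0.5349 0.535 ] z>.3: [0.5702 0.5722] 0.3717938765076836
0.24 minx z>.2 [0.5294 0.5294 0.5301] z>.3: [0.5651 0.5654] 0.38554626040208895
0.26 minx z>.2 [0.5241 0.5241 0.5242] z>.3: [0.5581 0.5584] 0.36664881770730084
0.28 minx z>.2 [0.5182 0.5191 0.5194] z>.3: [0.5515 0.552 ] 0.47923436060936353
0.3 minx z>.2 [0.5131 0.5135 0.5136] z>.3: [0.544  0.5459] 0.4792709738755453
0.32 minx z>.2 [0.5072 0.5073 0.5078] z>.3: [0.5386 0.5388] 0.4800912139769068
0.34 minx z>.2 [0.5025 0.5026 0.5032] z>.3: [0.5323 0.5324] 0.48134871797817147
0.36 minx z>.2 [0.4974 0.4978 0.498 ] z>.3: [0.5254 0.5254] 0.4803064982618541
0.38 minx z>.2 [0.4921 0.4922 0.4925] z>.3: [0.5183 0.5187] 0.47964737530012924
lever [0.4788 0.16   0.3107] [0.5091 0.1992 0.3481] [0.4926 0.1803 0.3341]
```

```bash
python3 -m handwheel '0 -0.03 -0.9 0 0;0 -0.03 -1.8 0 0;0 -0.03 -2.7 0 0;0 -0.03 -3.6 0 0;0 -0.03 -4.5 0 0'; python3 -m handwheel '0 0 0 0 0;0 0 0 0.5 0;0 0 0 1 0;0 0 0 1.6 0;0 0 0 1.6 0'; python3 - <<'E'
from h import *
go([.484,.248,.32],6.9)
E
```

```text
time: 23.3
position: [0.4816, 0.2488, 0.4131]
tool_rot: [[0.993, 0.121, -0.004], [0.121, -0.993, -0.003], [-0.004, 0.003, -1.0]]
force: [-0.5, -0.4, -0.1]
width: -0.004
time: 23.8
position: [0.4802, 0.2465, 0.3296]
tool_rot: [[0.993, 0.121, -0.009], [0.121, -0.993, -0.007], [-0.01, 0.006, -1.0]]
force: [-0.1, -0.4, 1.2]
width: -0.0
t 23.8 tcp [0.4802 0.2465 0.3296] jaw az 6.944363919913742 F [-0.1099 -0.4284  1.1876] w -0.0003166656194776371
shift [ 0.0802 -0.0227  0.1919]
roll 0.008872783982747023 or +-36
```

```bash
python3 -m handwheel '0 0.05 0.3 0 0;0 0.05 0.7 0 0;0 0.05 1.1 0 0;0 0.05 1.5 0 0;0 0.05 1.9 0 0'; python3 - <<'E'
from h import *
go([.484,.248,.32],6.9)
K=calibration("wrist");im,d=grab_frame("wrist");cv2.imwrite("pics/w10.png",im)
E
```

```text
time: 24.3
position: [0.4948, 0.1517, 0.3317]
tool_rot: [[0.993, 0.121, -0.008], [0.121, -0.993, -0.006], [-0.009, 0.005, -1.0]]
force: [0.0, 0.2, -0.6]
width: -0.001
t 24.3 tcp [0.4948 0.1517 0.3317] jaw az 6.936698974014693 F [ 0.0354  0.1868 -0.5751] w -0.0008850327103653126
shift [ 0.021  -1.939   0.2233]
roll 0.007339794802939536 or +-36
```

View pics/w10.png

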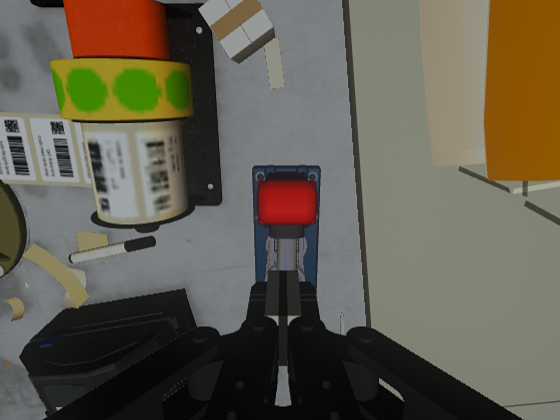

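```bash
python3 - <<'E'
from h import *
s=read_state();K=calibration("wrist");im,d=grab_frame("wrist")
m=np.zeros(d.shape,bool);m[180:225,262:312]=1
P=cloud("wrist",d,m,K);print("grip",np.percentile(P,[2,50,98],axis=0))
m=np.zeros(d.shape,bool);m[232:268,275:298]=1
P=cloud("wrist",d,m,K);print("shaft",np.percentile(P,[2,50,98],axis=0))
m=np.zeros(d.shape,bool);m[270:300,272:298]=1
P=cloud("wrist",d,m,K);print("tips",np.percentile(P,[2,50,98],axis=0));print(s["position"])
E
```

```text
grip [[0.4808 0.0641 0.0156]
 [0.4925 0.1871 0.345 ]
 [0.5257 0.1962 0.3474]]
shaft [[0.4909 0.0395 0.0395]
 [0.4971 0.145  0.3077]
 [0.5244 0.1561 0.3124]]
tips [[0.4898 0.1577 0.3556]
 [0.495  0.1586 0.3682]
 [0.4999 0.1596 0.3788]]
[0.4958 0.1477 0.3314]
```

The fingertips are 24 mm above the TCP, so at tip height z≈0.356 they passed just over the grip without touching it. I'll go back and come down lower.

```bash
python3 -m handwheel '0 0 -0.5 0 0;0 -0.05 -1 0 0;0 -0.05 -1.5 0 0;0 -0.05 -1.98 0 0;0 -0.05 -1.98 0 0'; python3 -m handwheel '0 0 0 0.4 0;0 0 0 0.8 0;0 0 0 1.12 0;0 0 0 1.12 0;0 0 0 1.12 0'; python3 -m handwheel '0 0.05 0.3 0 0;0 0.05 0.6 0 0;0 0.05 1 0 0;0 0.05 1.4 0 0;0 0.05 1.8 0 0'; python3 - <<'E'
from h import *
go([.5,.1,.32],6.9)
K=calibration("wrist");im,d=grab_frame("wrist")
P=cloud("wrist",d,(im[:,:,2]>120)&(im[:,:,1]<70)&(im[:,:,0]<70)&(d<.5),K)
P=P[abs(P[:,0]-.5)<.04];print(len(P),np.percentile(P,[2,50,98],axis=0))
E
```

```text
time: 24.9
position: [0.4801, 0.2519, 0.332]
tool_rot: [[0.993, 0.122, -0.008], [0.122, -0.993, -0.005], [-0.008, 0.004, -1.0]]
force: [0.4, 0.3, -0.3]
width: -0.001
time: 25.4
position: [0.48, 0.2516, 0.2769]
tool_rot: [[0.993, 0.122, -0.007], [0.122, -0.993, -0.005], [-0.008, 0.004, -1.0]]
force: [0.1, -0.0, 1.0]
width: 0.002
time: 25.9
position: [0.4941, 0.1627, 0.279]
tool_rot: [[0.993, 0.122, -0.005], [0.122, -0.993, -0.003], [-0.005, 0.003, -1.0]]
force: [-0.3, 0.9, -0.1]
width: 0.001
t 25.9 tcp [0.4941 0.1627 0.279 ] jaw az 7.007745855231719 F [-0.3293  0.9077 -0.0559] w 0.0006575148136128024
shift [-0.0405  1.2616 -0.817 ]
roll 0.02154917104634251 or +-36Traceback (most recent call last):
  File "<stdin>", line 5, in <module>
    return _quantile_unchecked(
        a, q, axis, out, overwrite_input, method, keepdims, weights)
    return _ureduce(a,
                    func=_quantile_ureduce_func,
    ...<5 lines>...
                    overwrite_input=overwrite_input,
                    method=method)
    r = func(a, **kwargs)
    result = _quantile(arr,
                       quantiles=q,
    ...<2 lines>...
                       out=out,
                       weights=wgt)
    slices_having_nans = np.isnan(arr[-1, ...])
                                  ~~~^^^^^^^^^
IndexError: index -1 is out of bounds for axis 0 with size 0
```

```bash
python3 -m handwheel '0 0 0.4 0 0;0 0 0.8 0 0;0 0 1.2 0 0;0 0 1.6 0 0;0 0 2 0.1 0'; python3 -m handwheel '0 0 0.3 0.1 0;0 0 0.6 0.3 0;0 0 0.9 0.5 0;0 0 1.2 0.7 0;0 0 1.2 0.7 0';python3 - <<'E'
from h import *
go([.5,.1,.32],6.9)
grab_frame("top")
im,d=grab_frame("scene");cv2.imwrite("pics/s11.png",cv2.resize(im[120:330,180:460],None,fx=2.5,fy=2.5))
E
```

```text
time: 26.45
position: [0.5077, 0.0595, 0.2759]
tool_rot: [[0.993, 0.118, -0.002], [0.118, -0.993, -0.005], [-0.003, 0.005, -1.0]]
force: [-0.3, 0.3, -0.3]
width: -0.003
time: 26.95
position: [0.5141, -0.0032, 0.2392]
tool_rot: [[0.993, 0.115, -0.005], [0.115, -0.993, -0.006], [-0.006, 0.006, -1.0]]
force: [-0.9, -0.2, -0.1]
width: -0.002
t 26.95 tcp [ 0.5141 -0.0032  0.2392] jaw az 6.592281894189042 F [-0.883  -0.2223 -0.083 ] w -0.0019428236635079179
shift [-0.0523 -2.0742 -1.6268]
roll -0.061543621162192606 or +-36
```

View pics/s11.png

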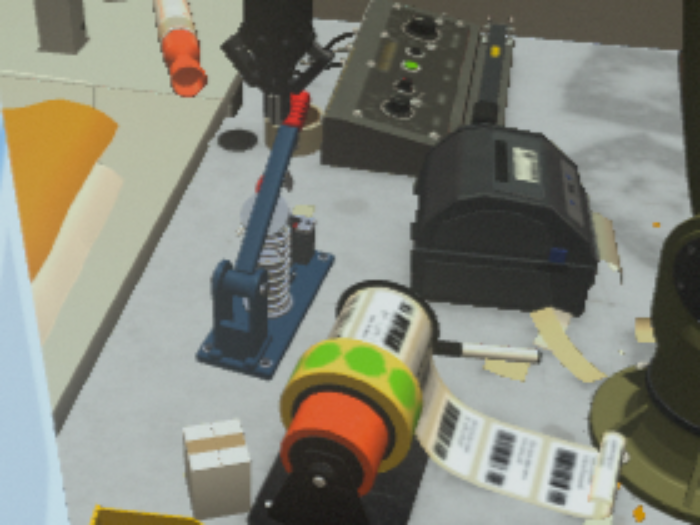

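Lever has swung over onto the spring; the spring and the bystanders are in place. Next I'll press straight down on the grip.

```bash
python3 -m handwheel '0 0 0.5 -0.2 0;0 0.02 1 -0.2 0;0 0.03 1.5 -0.2 0;0 0.03 1.97 0 0;0 0.03 1.97 0 0'; python3 -m handwheel '0 0 0 0.3 0;0 0 0 0.6 0;0 0 0 0.9 0;0 0 0 1.2 0;0 0 0 1.5 0';python3 - <<'E'
from h import *
go([.5268,-.1007,.095],6.9)
E
```

```text
time: 27.55
position: [0.5275, -0.1007, 0.2404]
tool_rot: [[0.993, 0.114, -0.004], [0.114, -0.993, -0.006], [-0.005, 0.005, -1.0]]
force: [-0.3, -0.9, 0.6]
width: -0.002
time: 28.05
position: [0.5277, -0.0992, 0.1656]
tool_rot: [[0.993, 0.116, -0.003], [0.116, -0.993, -0.005], [-0.003, 0.004, -1.0]]
force: [-0.6, -1.0, -0.3]
width: 0.004
t 28.05 tcp [ 0.5277 -0.0992  0.1656] jaw az 6.6617635015088394 F [-0.6102 -1.0386 -0.2786] w 0.0035087977688337707
shift [-0.0173  0.0211  1.4114]
roll -0.04764729969823236 or +-36
```

```bash
python3 -m handwheel '0 0 0 0.25 0;0 0 0 0.5 0;0 0 0 0.75 0;0 0 0 1 0;0 0 0 1.2 0';python3 -m handwheel '0 0 0 0.08 0;0 0 0 0.16 0;0 0 0 0.24 0;0 0 0 0.28 0;0 0 0 0.28 0';python3 - <<'E'
from h import *
go([.5268,-.1007,.095],6.9)
E
```

```text
time: 28.55
position: [0.5282, -0.0997, 0.1051]
tool_rot: [[0.993, 0.116, -0.002], [0.116, -0.993, -0.005], [-0.002, 0.005, -1.0]]
force: [0.5, -1.0, 3.6]
width: 0.001
time: 29.05
position: [0.5284, -0.1, 0.0948]
tool_rot: [[0.993, 0.116, 0.0], [0.116, -0.993, -0.009], [-0.001, 0.008, -1.0]]
force: [-11.1, -2.5, 39.4]
width: -0.004
t 29.05 tcp [ 0.5284 -0.1     0.0948] jaw az 6.633127416014943 F [-11.1067  -2.495   39.3796] w -0.0036209507223918572
shift [-0.033   0.0098 -0.0041]
roll -0.05337451679701246 or +-36
```

Force rose to 39 N at the stop. I'll lift off and check that the lever stays down.

```bash
python3 -m handwheel '0 0 0 -0.2 0;0 0 0 -0.6 0;0 0 0 -1.2 0;0 0 0 -1.8 0;0 0 0 -2.4 0'; python3 -m handwheel '0 0 0.5 0 0;0 0 1 0 0;0 0 1.4 -0.4 0;0 0 1.4 -0.8 0;0 0 1.4 -0.8 0';python3 - <<'E'
from h import *
go()
im,d=grab_frame("scene");sc=cv2.resize(im[190:290,230:360],None,fx=5,fy=5)
cv2.imwrite("pics/s12.png",sc)
K=calibration("scene");P=cloud("scene",d,(im[:,:,2]>110)&(im[:,:,1]<60)&(im[:,:,0]<60),K)
Q=P[(np.hypot(P[:,0]-.528,P[:,1]+.1)<.06)];print("scene red",len(Q),np.percentile(Q,[2,50,98],axis=0) if len(Q) else 0)
K=calibration("wrist");im,d=grab_frame("wrist")
P=cloud("wrist",d,np.ones(d.shape,bool),K)
t=np.array([.121,-.993]);s=(P[:,:2]-[.5008,.1128])@t;n=(P[:,:2]-[.5008,.1128])@[.993,.121]
for a in np.arange(.1,.26,.01):
    q=P[(abs(s-a)<.005)&(abs(n)<.009)&(P[:,2]<.25)]
    if len(q): print(round(a,2),len(q),np.percentile(q[:,2],95))
E
```

```text
time: 29.55
position: [0.5279, -0.0982, 0.2158]
tool_rot: [[0.993, 0.116, -0.001], [0.116, -0.993, -0.008], [-0.001, 0.007, -1.0]]
force: [0.7, -0.4, 0.4]
width: 0.002
time: 30.05
position: [0.5372, -0.1673, 0.2583]
tool_rot: [[0.993, 0.116, 0.003], [0.116, -0.993, -0.007], [0.002, 0.008, -1.0]]
force: [-0.4, 0.3, 0.3]
width: 0.001
t 30.05 tcp [ 0.5372 -0.1673  0.2583] jaw az 6.643934524099603 F [-0.362   0.3172  0.2699] w 0.0005913952965115879
scene red 57 [[ 0.514  -0.1234  0.12  ]
 [ 0.5252 -0.1019  0.1239]
 [ 0.5383 -0.0828  0.1261]]
0.13 115 0.12070885945650656
0.14 360 0.12095488487780517
0.15 353 0.12106349541207438
0.16 327 0.12101793153199726
0.17 321 0.12124846386578036
0.18 320 0.12138214461849231
0.19 298 0.12139048187877854
0.2 298 0.12433276612699387
0.21 295 0.12498139747741055
0.22 286 0.1251165561848659
0.23 256 0.12515302846570456
0.24 248 0.12510892727169545
0.25 21 0.12169180648429267
```

View pics/s12.png

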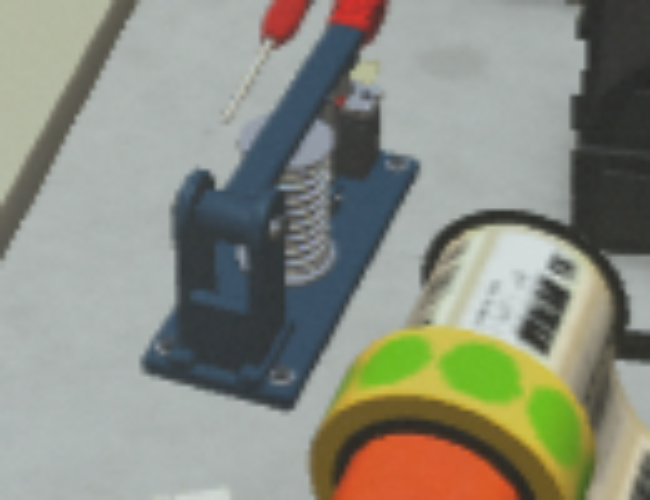

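The lever stays down and level: its top runs from z 0.1207 to 0.1214 over 60 mm, about 0.01 rad. The spring is compressed on the rod.

```bash
python3 -c "
from workcell import *
print(hand_in())"
```

```text
the job is handed in; nothing more can be done
None
```

I finished the job and handed it in at about 30 s of robot time; no verdict is reported, so the checks below are my own.

- **Standing the spring:** I gripped one end, lifted it and eased the grip so the spring swung down. After I let go it stood flat with its top at 0.110 m.
- **Fitting it on the rod:** I took it again by its top coils and threaded it down the rod, and it did not catch. After release its top was at 0.128 m, as expected when seated, and its centre was within 2 mm of the rod's axis.
- **Closing the lever:** I pushed the lever over from behind and pressed the grip down until the force rose to about 39 N.
- **Final check:** With the hand clear, the lever stayed down at about 0.01 rad, and the last picture showed the spring compressed under it. I took the latch as snapped over because the lever stayed down; I did not measure the latch itself.

**What went wrong on the way:**
- The real fingertips stand about 24 mm behind the reported TCP, not 11 mm ahead as stated. This made the first three grasp tries close on top of the spring, pressing it with up to about 46 N and pushing it aside.
- I then mixed up the sign of that offset, so the first push at the lever passed just over the grip without touching it.

The screwdriver, tape roll and carton were never touched as far as the pictures show. I did not measure their positions again at the end.

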